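# File the inspected sample plates by colour and weigh the pile down again

### The job

First set the steel weight aside on the green mat. Then take all the plates from the two stacks on the grey board, one at a time, and lay each on the pile of its own colour in the white trays, flat and neatly squared with the plate already lying there. When all are filed, put the weight back, centred on top of the pile it stood on at the start, and leave the stamp, the calliper case and the cup alone.

Things in the scene. Friction and masses are not known exactly. Their poses are not given: they have to be found in the camera images.
- blue0_c (a point): Centre of the blue plate that already lies in one of the two white trays: the bottom of the blue pile. Box 120 (own x) x 56 (own y) x 10 mm (own z, up), aluminium, 0.18 kg, all eight plates alike but for colour; four small dark spots and a dark bar printed on the top. Long side lies roughly along world x (own yaw within about 0.1 rad). Which tray has which colour differs from start to start. It is loose and stays where it is.
- blue1_c (a point): Centre of a blue plate of 120 (own x) x 56 (own y) x 10 mm (own z, up), 0.18 kg, waiting in one of the two stacks on the grey board, at the bottom of its stack; which of the two stacks differs from start to start. In a stack the plates lie directly on one another, shifted and turned by a few mm and a few hundredths of a rad. Grasp across the 56 mm width.
- blue2_c (a point): Centre of a blue plate of 120 (own x) x 56 (own y) x 10 mm (own z, up), 0.18 kg, waiting in one of the two stacks on the grey board, absent in some starts, higher up in its stack; which of the two stacks differs from start to start. In a stack the plates lie directly on one another, shifted and turned by a few mm and a few hundredths of a rad. Grasp across the 56 mm width.
- blue3_c (a point): Centre of a blue plate of 120 (own x) x 56 (own y) x 10 mm (own z, up), 0.18 kg, waiting in one of the two stacks on the grey board, absent in some starts, the topmost of its stack; which of the two stacks differs from start to start. In a stack the plates lie directly on one another, shifted and turned by a few mm and a few hundredths of a rad. Grasp across the 56 mm width.
- yellow0_c (a point): Centre of the yellow plate that already lies in one of the two white trays: the bottom of the yellow pile. Box 120 (own x) x 56 (own y) x 10 mm (own z, up), aluminium, 0.18 kg, all eight plates alike but for colour; four small dark spots and a dark bar printed on the top. Long side lies roughly along world x (own yaw within about 0.1 rad). Which tray has which colour differs from start to start. It is loose and stays where it is.
- yellow1_c (a point): Centre of a yellow plate of 120 (own x) x 56 (own y) x 10 mm (own z, up), 0.18 kg, waiting in one of the two stacks on the grey board, at the bottom of its stack; which of the two stacks differs from start to start. In a stack the plates lie directly on one another, shifted and turned by a few mm and a few hundredths of a rad. Grasp across the 56 mm width.
- yellow2_c (a point): Centre of a yellow plate of 120 (own x) x 56 (own y) x 10 mm (own z, up), 0.18 kg, waiting in one of the two stacks on the grey board, absent in some starts, higher up in its stack; which of the two stacks differs from start to start. In a stack the plates lie directly on one another, shifted and turned by a few mm and a few hundredths of a rad. Grasp across the 56 mm width.
- yellow3_c (a point): Centre of a yellow plate of 120 (own x) x 56 (own y) x 10 mm (own z, up), 0.18 kg, waiting in one of the two stacks on the grey board, absent in some starts, the topmost of its stack; which of the two stacks differs from start to start. In a stack the plates lie directly on one another, shifted and turned by a few mm and a few hundredths of a rad. Grasp across the 56 mm width.
- weight_c (a point): Centre of the steel weight, a loose block of 80 (own x) x 40 (own y) x 30 mm (own z, up), about 0.7 kg, a dark strip on its top. At the start it stands on the plate in tray_a. Any of its faces may be underneath.
- mat: Fixed green rubber mat, 105 (x) x 85 (y) x 4 mm, origin at the centre of its underside, on the desk between board and trays.
- board: Fixed grey board under the waiting stacks, 150 (own x) x 250 (own y) x 6 mm, origin at the centre of its underside; two white outlines mark the places, centred 65 mm to either side along its own y, long sides along its own x.
- tray_a: Fixed shallow white tray, 164 (own x) x 146 (own y) mm outside, walls 4 mm thick and 12 mm high, floor 4 mm thick, origin at the centre of its underside. It is the tray in which the weight stands at the start; left or right of the other tray.
- tray_b: The other fixed white tray, of the same sizes and origin as tray_a; it has no weight.
- stamp: Bystander: grey and orange hand stamp, 50 x 36 x 70 mm high, loose, origin at the centre of its underside.
- case: Bystander: closed black calliper case, 75 (own x) x 200 (own y) x 22 mm, loose, origin at the centre of its underside.
- cup: Bystander: empty red pen cup, 76 mm in diameter, 95 mm high, loose, origin at the centre of its underside.
There are look-alikes about, which are no part of the job. Leave any turquoise look-alike of the part that bears yellow3_c alone.

How it is judged (in metres and radians):
On the way, in this order (a step that is already met when the one before it is completed fails the run):
1. the weight stands on the green mat, let go (horizontal distance between weight_c and mat below 0.035 m and height (world z) of weight_c below 0.05 m and contact force between the fingers and weight below 0.3 N), for 0.2 s.
2. every plate lies on the pile of its own colour, the weight not yet back (horizontal distance between each of blue1_c, blue2_c, blue3_c and blue0_c below 0.015 m and angle between the x axis of each of blue1_c, blue2_c, blue3_c and the x axis of blue0_c, either way round below 0.16 rad and angle between each of blue1_c, yellow1_c, blue2_c, yellow2_c, blue3_c, yellow3_c, blue0_c, yellow0_c's own z axis and vertical below 0.07 rad and height (world z) of each of blue1_c, yellow1_c, blue2_c, yellow2_c, blue3_c, yellow3_c below 0.055 m and horizontal distance between each of yellow1_c, yellow2_c, yellow3_c and yellow0_c below 0.015 m and angle between the x axis of each of yellow1_c, yellow2_c, yellow3_c and the x axis of yellow0_c, either way round below 0.16 rad and distance of each of blue0_c, yellow0_c from where it was at the start of the episode below 0.02 m and horizontal distance between weight_c and tray_a above 0.06 m), for 0.2 s.
At the end, for the whole second after the job is handed in: Every plate lies flat on the pile of its own colour, within 15 mm and 9 degrees of the pile's bottom plate, which is within 20 mm of where it began; the weight rests on top of the plates in tray_a, within 25 mm of the tray's centre (horizontal distance between each of blue1_c, blue2_c, blue3_c and blue0_c below 0.015 m and angle between the x axis of each of blue1_c, blue2_c, blue3_c and the x axis of blue0_c, either way round below 0.16 rad and angle between each of blue1_c, yellow1_c, blue2_c, yellow2_c, blue3_c, yellow3_c, blue0_c, yellow0_c's own z axis and vertical below 0.07 rad and height (world z) of each of blue1_c, yellow1_c, blue2_c, yellow2_c, blue3_c, yellow3_c below 0.055 m and horizontal distance between each of yellow1_c, yellow2_c, yellow3_c and yellow0_c below 0.015 m and angle between the x axis of each of yellow1_c, yellow2_c, yellow3_c and the x axis of yellow0_c, either way round below 0.16 rad and distance of each of blue0_c, yellow0_c from where it was at the start of the episode below 0.02 m and horizontal distance between weight_c and tray_a below 0.025 m and height (world z) of weight_c between 0.034 and 0.09 m); the robot touches nothing.
It fails at once if two plates are lifted at once (((height (world z) of blue1_c above 0.09 m or height (world z) of mat above 1 m) and (height (world z) of any of yellow1_c, blue2_c, yellow2_c, blue3_c, yellow3_c above 0.09 m or height (world z) of mat above 1 m)) or ((height (world z) of yellow1_c above 0.09 m or height (world z) of mat above 1 m) and (height (world z) of any of blue2_c, yellow2_c, blue3_c, yellow3_c above 0.09 m or height (world z) of mat above 1 m)) or ((height (world z) of blue2_c above 0.09 m or height (world z) of mat above 1 m) and (height (world z) of any of yellow2_c, blue3_c, yellow3_c above 0.09 m or height (world z) of mat above 1 m)) or ((height (world z) of yellow2_c above 0.09 m or height (world z) of mat above 1 m) and (height (world z) of any of blue3_c, yellow3_c above 0.09 m or height (world z) of mat above 1 m)) or ((height (world z) of blue3_c above 0.09 m or height (world z) of mat above 1 m) and (height (world z) of yellow3_c above 0.09 m or height (world z) of mat above 1 m))).
It fails at once if the stamp, the calliper case or the cup is moved more than 30 mm (distance of any of stamp, case, cup from where it was at the start of the episode above 0.03 m).
Of blue2, yellow2, blue3, yellow3 only 2 to 4 are there at a start; the rules pass over those that are not, and their reading is None.
At some moment in a run one of weight may be knocked a few centimetres aside while the robot is not near it.
It also fails if it takes over 210 s, if anything falls off the work surface, if the arm or the gripper's body presses on something with over 40 N, if the wrist force passes 120 N, or if a joint passes its speed limit or range.

### The arm

A 6-joint arm with a two-finger parallel gripper is mounted at the origin on the work surface. World frame = base frame: x ahead of the robot, y to its left, z up, the work surface at z = 0. Lengths are in m, angles in degrees, forces in N, time in s.
With the tool pointing down it reaches from about 0.4 to 0.825 m from the base axis. Payload 7 kg.
Tool frame: the origin (TCP) lies midway between the tips of the shut fingers; the grasp point (between the pads) lies 19 mm behind it; z points along the fingers, y is the direction in which the jaws open and shut (so a half turn about z gives the same grasp; the last joint's range is limited). The gripper opens to 88 mm and grips with 3 to 60 N. Pads are 19 mm wide; open, the fingers measure 130 mm over their backs; the gripper's body (78 mm by 193 mm) begins 47 mm behind the grasp point.
Start: joints at [-48.295, 20.546, 0.682, 0, -70.136, -16.507], TCP at [0.287, -0.611, 0.199] pointing down, gripper open.
Joint ranges: [-176.03, 176.03], [-82.01, 121.73], [-58.28, 71.71], [-173.87, 95.51], [-174.79, -0.11], [-173.66, 173.66]. Speed limits (degrees/s): [136.94, 136.94, 172.46, 180, 180, 180].

### API

Orientations are given as [roll, pitch, yaw] about the fixed x, y, z axes, in that order (R = Rz(yaw) Ry(pitch) Rx(roll)).
In Python, from plant import sensors, cams, job gives the robot as it stands.
- The arm moves only by the tool move_arm, never from a script. Its argument "commands" is a list of rows, each a list of 7 numbers: the finger opening in cm, from 0 to 8.76, then the shift along the tool's x, y, z in cm, then the turn, a rotation vector about the tool's x, y, z in rad. In form: [[hand, x, y, z, wx, wy, wz], ...]. A call has exactly 8 rows; each row is the pose to reach, as a shift and turn from the pose commanded when the call began, along the tool's axes at that moment; what a row does not reach only later rows make up. A row lasts 1/8 s, in which the tool goes at most 62.5 mm and 10.7 degrees, less where a joint would pass 70% of its speed; a pose out of reach is approached as far as the arm can. A call with a gripper value outside its range is refused whole. The fingers move at their own pace and stop on an object; the grip force is fixed at half the most. Time passes only in rows, so rows that repeat a pose let the fingers close, or fill a call up. It gives the time, the measured TCP pose, the force and the opening at its end, in the units of the state.
- sensors.get_obs(): the state, without advancing time (a new reading comes with each control period).
- cams.snapshot(name): name is "scene" or "top" or "wrist"; returns a dict with "frame" (480x640x3 uint8, red, green, blue), "camera_matrix" (3x3 intrinsics, pixels), "R" (3x3) and "t" (3): a world point X has camera coordinates R X + t. Camera axes: x right, y down, z forward; pixel columns grow to the right and rows downward; lengths in m; the calibration is good to about 2 mm. The wrist camera is an equidistant fisheye: a pixel r from the principal point sees the ray r / f radians off the axis. A picture is of the moment at which its call begins. There is no depth.
- job.close_job(): hands the job in, once; it reports no verdict.
The state is a dict: "clock": time; "joint_pos": joint angles; "qvel": joint speeds; "tau": joint torques, N m; "tool_pos": TCP position; "orientation": TCP orientation; "force": force on the tool from outside, world axes, zero at the start; "moment": the same for the moment, N m; "opening": finger opening in m.
Only numpy, scipy, OpenCV 4.12 (cv2) and the standard library are available. Lean on these libraries where they do the work, as an engineer would, in place of code of your own. Each camera call takes 0.05 s, during which the arm holds its last target.

## Working session

There is one attempt and no reset: what is moved stays moved. The work goes in short steps, Python scripts to look and compute and a tool call to move; the robot and the scene stay as the last step left them, time stands still between calls to the robot, and variables do not carry over. Pictures are saved under pics/ and viewed, and the job is handed in when it is done.

Besides the shell and the picture viewer there is one more tool, called as name(argument=value, ...), one argument or row to a line, values as JSON. move_arm: Moves the arm, as the interface text tells. Its arguments: {"type":"object","properties":{"commands":{"type":"array"}},"required":["commands"]}

```bash
ls; mkdir -p pics; python3 - <<'E'
from plant import sensors,cams
import cv2
print(sensors.get_obs())
for n in ["scene","top","wrist"]:
    s=cams.snapshot(n); cv2.imwrite(f"pics/{n}0.png",s["frame"][:,:,::-1]); print(n,s["camera_matrix"],s["R"],s["t"])
E
```

```text
pics
{'clock': 0.0, 'joint_pos': array([-4.82952159e+01,  2.05925447e+01,  6.34607831e-01, -1.84533743e-02,
       -7.01349405e+01, -1.65068559e+01]), 'qvel': array([ 0.05305277,  0.02390657,  0.07072787,  0.00125682, -0.01190191,
       -0.02029848]), 'tau': array([ 4.85823675e-04, -5.82714200e+01,  2.93064612e+01,  6.99748233e+00,
        6.93586378e-03, -1.56536134e-04]), 'tool_pos': array([ 0.28712439, -0.61031655,  0.19782177]), 'orientation': array([ 1.79906021e+02, -9.75924182e-03, -1.54808349e+02]), 'force': array([-0.50330753, -0.05950233, -0.81160564]), 'moment': array([ 0.01171377,  0.03581471, -0.01422498]), 'opening': 0.08735501356496148}
scene [[459.16798054   0.         317.52911214]
 [  0.         459.16798054 242.41810422]
 [  0.           0.           1.        ]] [[-0.68632004  0.72712026  0.01615327]
 [ 0.57846894  0.55920262 -0.59385698]
 [-0.44083839 -0.39823178 -0.80440845]] [ 0.3208206  -0.35459662  1.2101809 ]
top [[448.67493483   0.         329.26404197]
 [  0.         448.67493483 245.0263375 ]
 [  0.           0.           1.        ]] [[ 0.00129004 -0.99999048  0.00416891]
 [-0.98326123 -0.002028   -0.1821901 ]
 [ 0.18219682 -0.0038641  -0.98325449]] [0.10578002 0.56658385 0.8121862 ]
wrist [[371.64829954   0.         320.56882898]
 [  0.         371.64829954 232.52475829]
 [  0.           0.           1.        ]] [[-0.42551148  0.90495103  0.00189925]
 [ 0.87234039  0.40961768  0.26689997]
 [ 0.24075344  0.11522579 -0.96372236]] [ 0.67333972 -0.0364288   0.39093408]
```

View pics/top0.png

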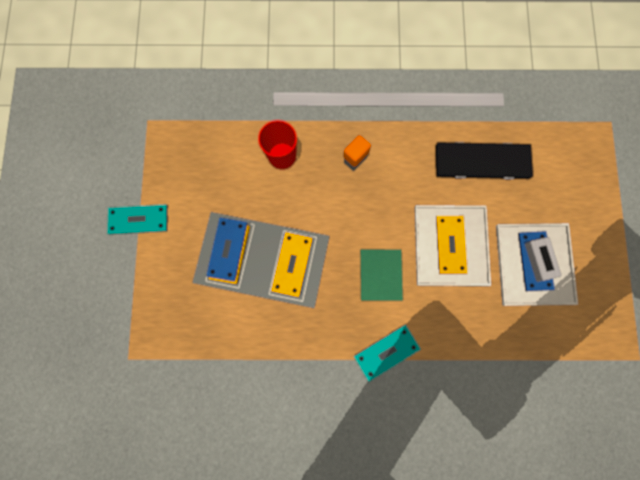

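View pics/scene0.png

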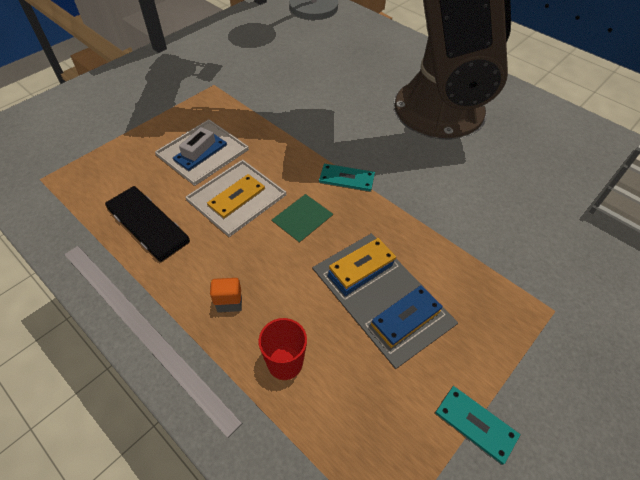

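View pics/wrist0.png

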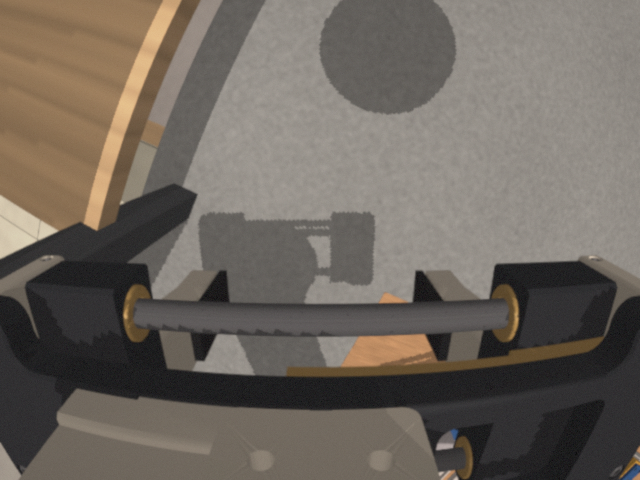

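```bash
python3 - <<'E'
import cv2,numpy as np
t=cv2.imread("pics/top0.png"); s=cv2.imread("pics/scene0.png")
a=cv2.resize(t[200:320,180:340],None,fx=5,fy=5,interpolation=cv2.INTER_CUBIC)
b=cv2.resize(t[195:315,410:570],None,fx=5,fy=5,interpolation=cv2.INTER_CUBIC)
c=cv2.resize(s[230:370,300:460],None,fx=4.2,fy=4.2,interpolation=cv2.INTER_CUBIC)
d=cv2.resize(s[110:240,150:290],None,fx=4.5,fy=4.5,interpolation=cv2.INTER_CUBIC)
for n,i in zip("abcd",[a,b,c,d]): cv2.imwrite(f"pics/c_{n}.png",i)
E
```

```text
(no output)
```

View pics/c_a.png

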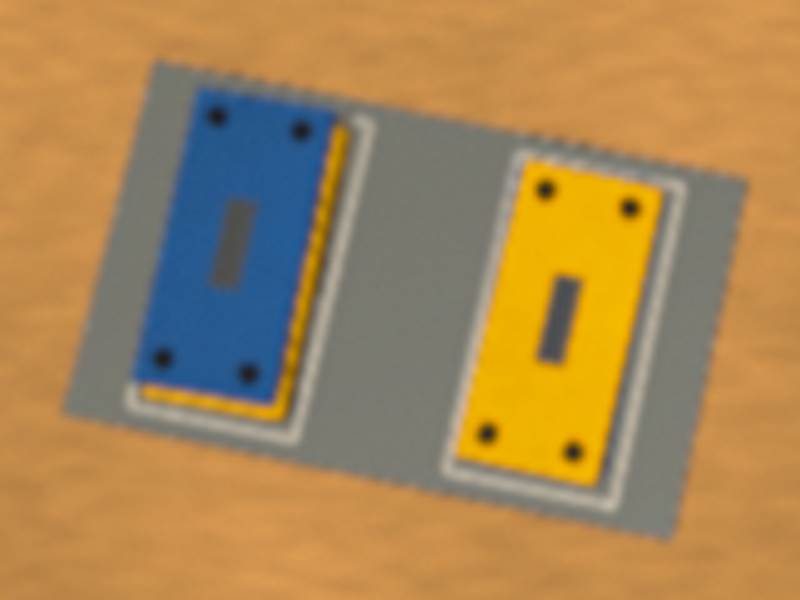

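View pics/c_b.png

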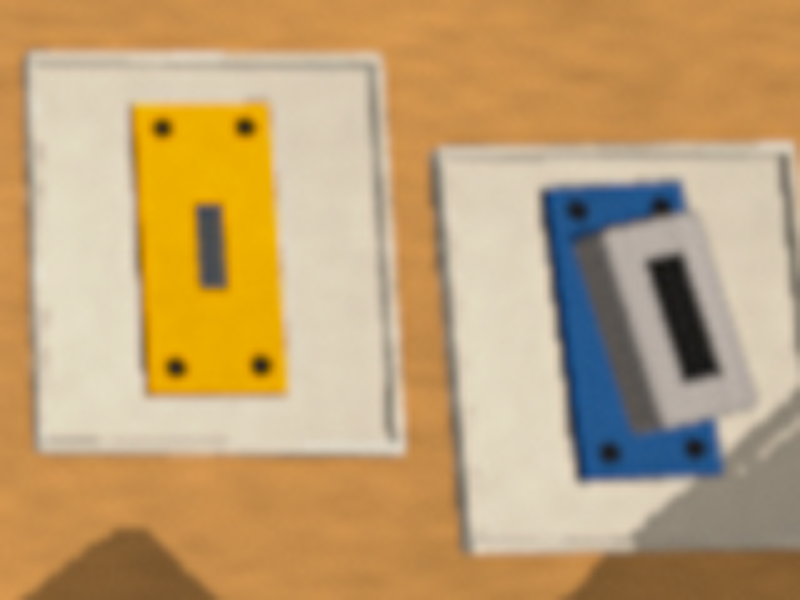

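View pics/c_c.png

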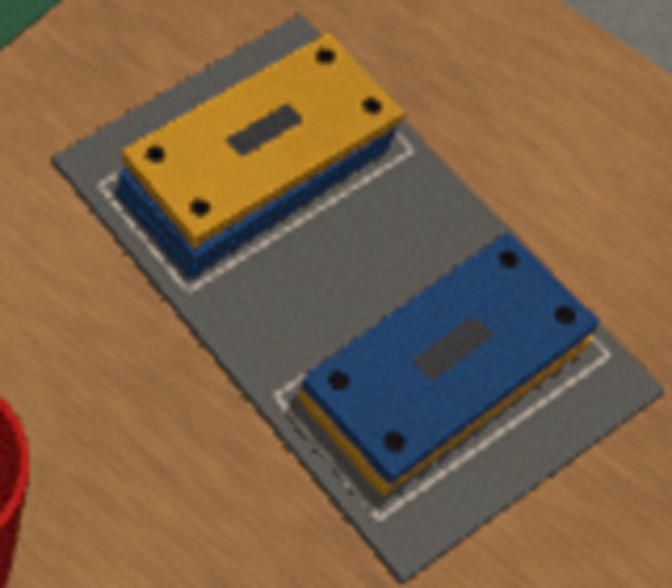

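View pics/c_d.png

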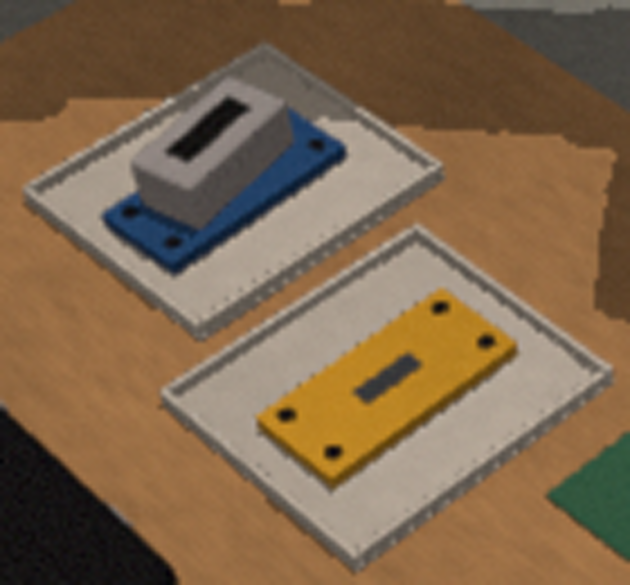

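```bash
cat > h.py <<'E'
import cv2,numpy as np
from plant import sensors,cams
def snap(n,name=None):
    s=cams.snapshot(n)
    if name: cv2.imwrite(f"pics/{name}.png",s["frame"][:,:,::-1])
    return s
def ray(s,uv):
    K,R,t=s["camera_matrix"],np.array(s["R"]),np.array(s["t"])
    d=R.T@np.linalg.solve(K,np.array([uv[0],uv[1],1.])); c=-R.T@t
    return c,d/np.linalg.norm(d)
def onz(s,uv,z):
    c,d=ray(s,uv); return c+d*(z-c[2])/d[2]
def proj(s,X):
    p=np.array(s["camera_matrix"])@(np.array(s["R"])@np.array(X)+np.array(s["t"])); return p[:2]/p[2]
def tri(s1,u1,s2,u2):
    c1,d1=ray(s1,u1);c2,d2=ray(s2,u2)
    a=np.linalg.lstsq(np.c_[d1,-d2],c2-c1,rcond=None)[0]
    p,q=c1+a[0]*d1,c2+a[1]*d2
    return (p+q)/2,np.linalg.norm(p-q)
RNG={"yellow":((18,140,60),(35,255,255)),"blue":((100,120,40),(120,255,255)),"green":((60,80,30),(82,255,160)),"teal":((83,120,40),(97,255,255))}
def spots(s,box,lo=5,hi=60,scale=4,thr=75):
    """dark blob centroids inside box u0,v0,u1,v1"""
    u0,v0,u1,v1=box
    g=s["frame"][v0:v1,u0:u1].max(axis=2)
    g=cv2.resize(g,None,fx=scale,fy=scale,interpolation=cv2.INTER_CUBIC)
    n,_,st,ce=cv2.connectedComponentsWithStats((g<thr).astype(np.uint8))
    return [(np.round((ce[i]+.5)/scale-.5+[u0,v0],2),st[i,4]/scale**2) for i in range(1,n) if st[i,4]/scale**2>lo/2]
E
python3 - <<'E'
from h import *
T=snap("top");S=snap("scene")
for nm,s,boxes in [("top",T,[(205,215,255,285),(265,225,320,303),(430,210,475,280),(517,228,562,295)]),("scene",S,[(365,283,446,345),(325,236,400,295),(203,172,270,218),(170,124,232,170)])]:
    for b in boxes: print(nm,b,[(list(p),round(a,1)) for p,a in spots(s,b)])
E
```

```text
top (205, 215, 255, 285) [([np.float64(223.0), np.float64(222.82)], np.float64(6.8)), ([np.float64(239.8), np.float64(225.65)], np.float64(6.7)), ([np.float64(212.15), np.float64(271.31)], np.float64(6.9)), ([np.float64(229.26), np.float64(274.32)], np.float64(6.9))]
top (265, 225, 320, 303) []
top (430, 210, 475, 280) []
top (517, 228, 562, 295) [([np.float64(541.69), np.float64(235.93)], np.float64(6.9)), ([np.float64(525.01), np.float64(236.62)], np.float64(7.2)), ([np.float64(546.12), np.float64(258.02)], np.float64(148.8)), ([np.float64(548.49), np.float64(284.23)], np.float64(7.4)), ([np.float64(531.49), np.float64(285.16)], np.float64(7.3))]
scene (365, 283, 446, 345) [([np.float64(420.64), np.float64(291.17)], np.float64(17.6)), ([np.float64(434.06), np.float64(304.51)], np.float64(18.8)), ([np.float64(407.3), np.float64(312.35)], np.float64(115.9)), ([np.float64(400.86), np.float64(329.3)], np.float64(130.2)), ([np.float64(432.07), np.float64(318.54)], np.float64(3.3)), ([np.float64(380.17), np.float64(320.13)], np.float64(20.0)), ([np.float64(377.33), np.float64(334.78)], n
[... 1058 characters left out ...]
p.float64(257.57), np.float64(185.42)], np.float64(5.7)), ([np.float64(235.71), np.float64(193.54)], np.float64(43.1)), ([np.float64(213.15), np.float64(201.74)], np.float64(5.8)), ([np.float64(223.55), np.float64(209.98)], np.float64(6.2))]
scene (170, 124, 232, 170) [([np.float64(195.68), np.float64(138.31)], np.float64(92.9)), ([np.float64(219.94), np.float64(141.75)], np.float64(8.9)), ([np.float64(212.54), np.float64(142.42)], np.float64(4.0)), ([np.float64(201.16), np.float64(158.2)], np.float64(125.5)), ([np.float64(185.05), np.float64(157.89)], np.float64(46.6)), ([np.float64(198.79), np.float64(155.29)], np.float64(3.6)), ([np.float64(187.95), np.float64(163.35)], np.float64(10.3))]
```

```bash
cat >> h.py <<'E'
def spots(s,box,col,scale=4):
    """round dark blobs surrounded by colour col in the box; 8x the plate mask filled"""
    u0,v0,u1,v1=box
    f=s["frame"][v0:v1,u0:u1]
    f=cv2.resize(f,None,fx=scale,fy=scale,interpolation=cv2.INTER_CUBIC)
    m=cv2.inRange(cv2.cvtColor(f,cv2.COLOR_RGB2HSV),*[np.array(x) for x in RNG[col]])
    m=cv2.morphologyEx(m,cv2.MORPH_CLOSE,np.ones((7*scale,7*scale),np.uint8))
    g=f.max(axis=2); ref=np.median(g[m>0])
    n,_,st,ce=cv2.connectedComponentsWithStats(((g<ref*.62)&(m>0)).astype(np.uint8))
    out=[]
    for i in range(1,n):
        w,h,a=st[i,2]/scale,st[i,3]/scale,st[i,4]/scale**2
        if 2<a<40 and max(w,h)<7 and .5<w/h<2: out.append((ce[i]+.5)/scale-.5+[u0,v0])
    return np.array(out)
E
python3 - <<'E'
from h import *
T=snap("top");S=snap("scene")
for nm,s,boxes in [("top",T,[(205,215,255,285,"blue"),(265,225,320,303,"yellow"),(430,210,475,280,"yellow"),(517,228,562,295,"blue")]),("scene",S,[(365,283,446,345,"blue"),(325,236,400,295,"yellow"),(203,172,270,218,"yellow"),(170,124,232,170,"blue")])]:
    for b in boxes: print(nm,b,spots(s,b[:4],b[4]).round(1).tolist())
E
```

```text
top (205, 215, 255, 285, 'blue') [[223.0, 222.8], [239.8, 225.7], [212.1, 271.3], [229.3, 274.3]]
top (265, 225, 320, 303, 'yellow') [[288.7, 237.5], [305.6, 241.2], [277.0, 286.3], [294.2, 290.0]]
top (430, 210, 475, 280, 'yellow') [[442.0, 220.2], [458.6, 220.0], [461.7, 267.6], [444.7, 268.1]]
top (517, 228, 562, 295, 'blue') [[541.7, 235.6], [525.0, 236.6], [548.5, 284.2], [531.5, 285.2]]
scene (365, 283, 446, 345, 'blue') [[420.6, 291.2], [434.1, 304.5], [380.2, 320.1], [393.5, 334.7]]
scene (325, 236, 400, 295, 'yellow') [[377.0, 242.9], [388.1, 254.7], [336.5, 266.2], [347.1, 279.0]]
scene (203, 172, 270, 218, 'yellow') [[247.3, 177.9], [257.6, 185.5], [213.2, 201.7], [223.6, 210.0]]
scene (170, 124, 232, 170, 'blue') [[220.0, 141.7], [178.7, 156.6], [176.4, 161.4], [188.0, 163.3], [181.8, 165.2]]
```

```bash
cat >> h.py <<'E'
def plate(s,box,col,z):
    """centre and yaw (deg) of plate, top at z, from top camera spots"""
    p=spots(s,box,col); assert len(p)==4,p
    P=np.array([onz(s,q,z) for q in p])[:,:2]
    c=P.mean(0); r=cv2.minAreaRect((P*1000).astype(np.float32))
    # long direction: pair mids sorted by x
    o=P[np.argsort(P[:,0])]; d=o[2:].mean(0)-o[:2].mean(0)
    return c,np.degrees(np.arctan2(d[1],d[0])),np.linalg.norm(d),p
E
python3 - <<'E'
from h import *
T=snap("top");S=snap("scene")
for b,sb in [((205,215,255,285,"blue"),(365,283,446,345,"blue")),((265,225,320,303,"yellow"),(325,236,400,295,"yellow")),((430,210,475,280,"yellow"),(203,172,270,218,"yellow"))]:
    p=spots(T,b[:4],b[4]);q=spots(S,sb[:4],sb[4])
    X,e=tri(T,p.mean(0),S,q.mean(0)); print(b[4],X.round(4),e.round(4))
    for z in (.014,.016,.026,.036): print(z,[np.round(v,4) for v in plate(T,b[:4],b[4],z)[:3]])
b=(517,228,562,295); print(plate(T,b,"blue",.014)[:3])
# weight strip
f=T["frame"]; 
def strip(s,box):
    u0,v0,u1,v1=box; g=cv2.resize(s["frame"][v0:v1,u0:u1].max(axis=2),None,fx=4,fy=4,interpolation=cv2.INTER_CUBIC)
    c=max(cv2.findContours((g<70).astype(np.uint8),0,1)[0],key=cv2.contourArea); r=cv2.minAreaRect(c)
    return cv2.boxPoints(r)/4-.375+[u0,v0], np.array(r[0])/4-.375+[u0,v0],np.array(r[1])/4
bt,ct,sz=strip(T,(535,242,558,275)); bs,cs,_=strip(S,(180,124,212,150))
print(ct,sz,cs,tri(T,ct,S,cs)); P=np.array([onz(T,q,.044) for q in bt])[:,:2];print(P.round(4),P.mean(0))
E
```

```text
blue [0.563  0.3087 0.0325] 0.0017
0.014 [array([0.5664, 0.3136]), np.float64(-9.8594), np.float64(0.1005)]
0.016 [array([0.566 , 0.3132]), np.float64(-9.8594), np.float64(0.1002)]
0.026 [array([0.5643, 0.3109]), np.float64(-9.8594), np.float64(0.0991)]
0.036 [array([0.5625, 0.3086]), np.float64(-9.8594), np.float64(0.098)]
yellow [0.5331 0.1799 0.0325] 0.0018
0.014 [array([0.5358, 0.1821]), np.float64(-12.209), np.float64(0.1006)]
0.016 [array([0.5355, 0.1819]), np.float64(-12.209), np.float64(0.1003)]
0.026 [array([0.5341, 0.1811]), np.float64(-12.209), np.float64(0.0992)]
0.036 [array([0.5326, 0.1803]), np.float64(-12.209), np.float64(0.0981)]
yellow [ 0.5774 -0.1421  0.0102] 0.0019
0.014 [array([ 0.5766, -0.1402]), np.float64(0.6633), np.float64(0.098)]
0.016 [array([ 0.5762, -0.1396]), np.float64(0.6633), np.float64(0.0977)]
0.026 [array([ 0.5743, -0.1368]), np.float64(0.6633), np.float64(0.0966)]
0.036 [array([ 0.5724, -0.134 ]), np.float64(0.6633), np.float64(0.0955)]
(array([ 0.54344125, -0.30878943]), np.float64(3.0337245050288963), np.float64(0.09846621603147798))
[546.13766861 257.99074173] [24.22788239  6.17190886] [195.63879204 138.39051628] (array([ 0.54414275, -0.31570443,  0.0407719 ]), np.float64(0.0014658225068170999))
[[ 0.564  -0.3023]
 [ 0.5678 -0.3141]
 [ 0.5225 -0.3244]
 [ 0.5189 -0.3128]] [ 0.54329013 -0.31340919]
```

```bash
cat >> h.py <<'E'
def strip(s,box):
    u0,v0,u1,v1=box; g=cv2.resize(s["frame"][v0:v1,u0:u1].max(axis=2),None,fx=4,fy=4,interpolation=cv2.INTER_CUBIC)
    c=max(cv2.findContours((g<70).astype(np.uint8),0,1)[0],key=cv2.contourArea); r=cv2.minAreaRect(c)
    return cv2.boxPoints(r)/4-.375+[u0,v0], np.array(r[0])/4-.375+[u0,v0]
def to(x,y,z,yaw):
    """shift/turn from measured pose to world target, tool-down; yaw mod 180"""
    from scipy.spatial.transform import Rotation as Ro
    o=sensors.get_obs(); R0=Ro.from_euler("xyz",o["orientation"],degrees=True)
    d=(yaw-o["orientation"][2]+90)%180-90
    R1=Ro.from_euler("xyz",[180,0,o["orientation"][2]+d],degrees=True)
    print("now",np.round(o["tool_pos"],4),np.round(o["orientation"],2),"F",np.round(o["force"],1),"op",round(o["opening"],4),"t",o["clock"])
    print("  shift cm",np.round(R0.inv().apply(np.array([x,y,z])-o["tool_pos"])*100,2),"turn",np.round((R0.inv()*R1).as_rotvec(),3))
E
python3 - <<'E'
from h import *
T=snap("top")
m=cv2.inRange(cv2.cvtColor(T["frame"],cv2.COLOR_RGB2HSV),*[np.array(x) for x in RNG["green"]])
c=max(cv2.findContours(m,0,1)[0],key=cv2.contourArea); r=cv2.minAreaRect(c); print(r, onz(T,r[0],.004))
# tray centres: white mask outer contour
w=cv2.inRange(cv2.cvtColor(T["frame"],cv2.COLOR_RGB2HSV),(0,0,150),(40,50,255))
for p in [(415,205),(490,205),(417,285),(490,285),(497,225),(569,224),(505,304),(576,303)]: print(p,onz(T,p,.014).round(3))
to(.543,-.313,.15,13)
E
```

```text
((381.0, 274.5), (49.0, 40.0), 90.0) [0.51521389 0.00244009 0.004     ]
(415, 205) [ 0.657 -0.069  0.014]
(490, 205) [ 0.657 -0.223  0.014]
(417, 285) [ 0.493 -0.067  0.014]
(490, 285) [ 0.494 -0.212  0.014]
(497, 225) [ 0.615 -0.234  0.014]
(569, 224) [ 0.618 -0.381  0.014]
(505, 304) [ 0.456 -0.239  0.014]
(576, 303) [ 0.458 -0.379  0.014]
now [ 0.2873 -0.6107  0.1987] [ 179.99   -0.   -154.8 ] F [-0.2  0.5 -0.6] op 0.0877 t 0.5
  shift cm [-35.81  16.05   4.87] turn [ 0.    -0.     0.213]
```

Look-alikes: weight at top-view pixel (546,258) is the only steel block; plates waiting are blue at (226,248) and yellow (291,264). The turquoise plates at (137,219) and (387,352) are not in the job, and the close crops confirm this choice.

move_arm(
  commands=[
    [8.7,-35.8,16.0,4.9,0,0,0.213],
    [8.7,-35.8,16.0,4.9,0,0,0.213],
    [8.7,-35.8,16.0,4.9,0,0,0.213],
    [8.7,-35.8,16.0,4.9,0,0,0.213],
    [8.7,-35.8,16.0,4.9,0,0,0.213],
    [8.7,-35.8,16.0,4.9,0,0,0.213],
    [8.7,-35.8,16.0,4.9,0,0,0.213],
    [8.7,-35.8,16.0,4.9,0,0,0.213],
  ],
)

```text
clock: 1.5
tool_pos: [0.544, -0.3123, 0.1494]
orientation: [180.0, -0.0, -166.9]
force: [-0.2, -0.2, -0.1]
opening: 0.087
```

```bash
python3 - <<'E'
from h import *
snap("wrist","w1");T=snap("top","t1")
to(.543,-.313,.022,13)
E
```

```text
now [ 0.5428 -0.3139  0.1498] [-1.80e+02 -1.00e-02 -1.67e+02] F [-0.9 -0.7 -0.3] op 0.087 t 1.6
  shift cm [-0.04  0.09 12.78] turn [-0. -0. -0.]
```

View pics/w1.png

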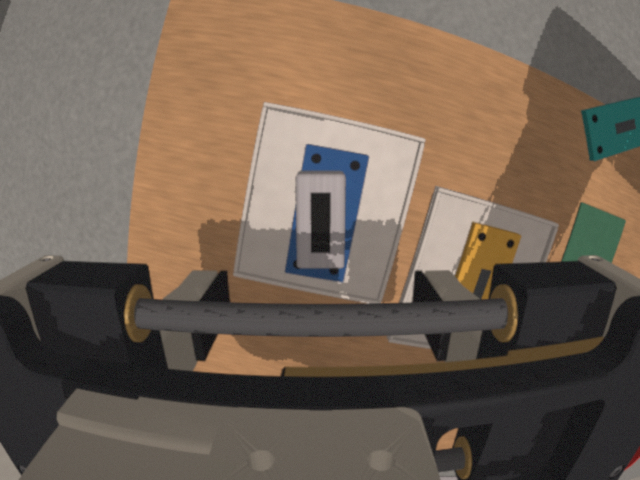

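View pics/t1.png

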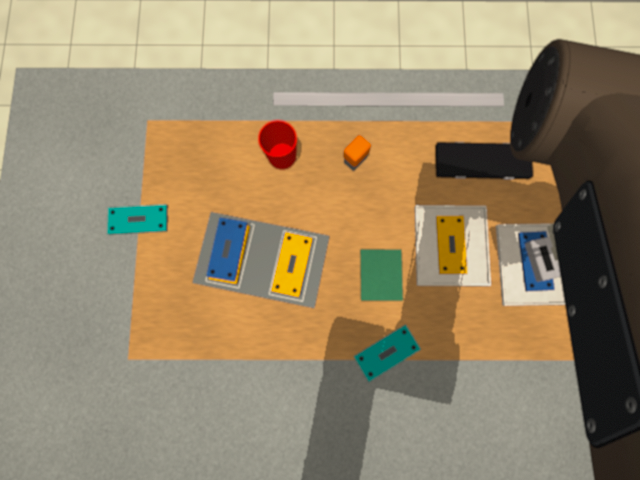

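The wrist view shows the weight (320,220) upright and squared between the fingers, strip vertical. I'll descend and grip.

move_arm(
  commands=[
    [8.7,0,0,5,0,0,0],
    [8.7,0,0,9,0,0,0],
    [8.7,0,0,12,0,0,0],
    [8.7,0,0,12.8,0,0,0],
    [3,0,0,12.8,0,0,0],
    [3,0,0,12.8,0,0,0],
    [3,0,0,12.8,0,0,0],
    [3,0,0,12.8,0,0,0],
  ],
)

```text
clock: 2.6
tool_pos: [0.5436, -0.3136, 0.0225]
orientation: [-180.0, 0.1, -167.0]
force: [-0.3, 0.2, 1.2]
opening: 0.0525
```

move_arm(
  commands=[
    [3,0,0,0,0,0,0],
    [3,0,0,-2,0,0,0],
    [3,0,0,-5,0,0,0],
    [3,0,0,-8,0,0,0],
    [3,0,0,-8,0,0,0],
    [3,0,0,-8,0,0,0],
    [3,0,0,-8,0,0,0],
    [3,0,0,-8,0,0,0],
  ],
)

```text
clock: 3.6
tool_pos: [0.5427, -0.3134, 0.1009]
orientation: [180.0, -0.1, -167.0]
force: [0.0, 0.7, -0.8]
opening: 0.0301
```

```bash
python3 - <<'E'
from h import *
snap("wrist","w2");
to(.515,.003,.10,0)
E
```

```text
now [ 0.5428 -0.3135  0.101 ] [ 1.7997e+02 -6.0000e-02 -1.6701e+02] F [ 0.3  0.4 -0.6] op 0.0298 t 3.65
  shift cm [-4.4  31.46  0.12] turn [ 0.    -0.001  0.227]
```

View pics/w2.png

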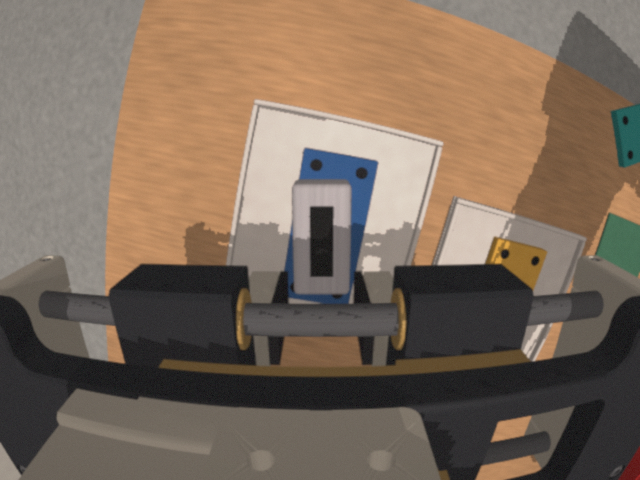

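The fingers had not shut before the lift (they move at about 7 cm/s), and the weight still stands on the blue plate at (321,240). I'll open a little, go back down, and wait longer.

move_arm(
  commands=[
    [6,0,0,0,0,0,0],
    [6,0,0,0,0,0,0],
    [6,0,0,0,0,0,0],
    [6,0,0,0,0,0,0],
    [6,0,0,3,0,0,0],
    [6,0,0,6,0,0,0],
    [6,0,0,7.8,0,0,0],
    [3,0,0,7.9,0,0,0],
  ],
)

```text
clock: 4.65
tool_pos: [0.5424, -0.3134, 0.0216]
orientation: [179.9, -0.1, -167.0]
force: [-0.2, -0.9, 0.4]
opening: 0.0545
```

move_arm(
  commands=[
    [3,0,0,0,0,0,0],
    [3,0,0,0,0,0,0],
    [3,0,0,0,0,0,0],
    [3,0,0,0,0,0,0],
    [3,0,0,-2,0,0,0],
    [3,0,0,-5,0,0,0],
    [3,0,0,-8,0,0,0],
    [3,0,0,-8,0,0,0],
  ],
)

```text
clock: 5.65
tool_pos: [0.5449, -0.3142, 0.1058]
orientation: [-179.8, 0.3, -167.0]
force: [-0.5, 0.6, -0.5]
opening: 0.0302
```

```bash
python3 - <<'E'
from h import *
snap("wrist","w3");
to(.515,.003,.10,0)
E
```

```text
now [ 0.5439 -0.3137  0.1041] [-1.7994e+02  1.4000e-01 -1.6701e+02] F [0.6 0.  0.2] op 0.03 t 5.7
  shift cm [-4.31 31.51  0.38] turn [-0.001  0.003  0.227]
```

View pics/w3.png

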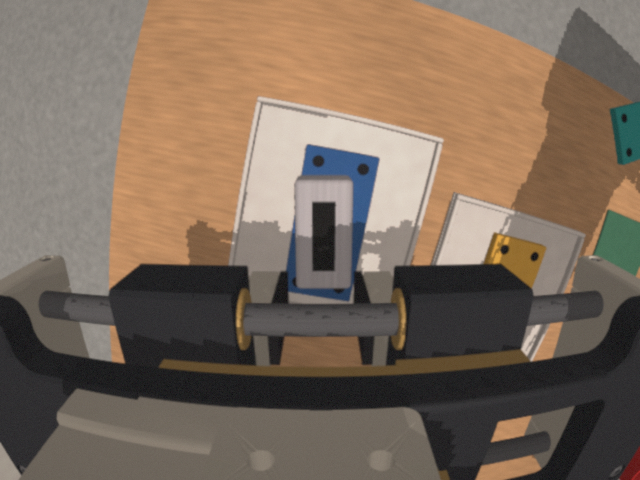

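```bash
cat >> h.py <<'E'
def fish(s,X):
    p=np.array(s["R"])@np.array(X)+np.array(s["t"]); K=s["camera_matrix"]
    th=np.arctan2(np.hypot(p[0],p[1]),p[2]); n=p[:2]/np.hypot(p[0],p[1]); return K[:2,2]+K[0,0]*th*n
def fonz(s,uv,z):
    K=s["camera_matrix"]; d=np.array(uv)-K[:2,2]; r=np.hypot(*d); th=r/K[0,0]
    v=np.r_[np.sin(th)*d/r,np.cos(th)]; R=np.array(s["R"]); c=-R.T@np.array(s["t"]); w=R.T@v
    return c+w*(z-c[2])/w[2]
E
python3 - <<'E'
from h import *
W=snap("wrist"); S=snap("scene","s3")
print(-np.array(W["R"]).T@W["t"])
for X in [(.543,-.313,.1),(.543,-.313,.044),(.543,-.313,.014)]: print(fish(W,X))
print(fonz(W,(324,236),.044))
i=cv2.imread("pics/s3.png"); cv2.imwrite("pics/s3c.png",cv2.resize(i[80:240,120:290],None,fx=3.5,fy=3.5))
E
```

```text
[ 0.47533209 -0.32818537  0.29116171]
[319.88408026 260.56192354]
[320.04040642 232.88747159]
[320.10047805 222.34362641]
[ 0.54456519 -0.30982652  0.044     ]
```

View pics/s3c.png

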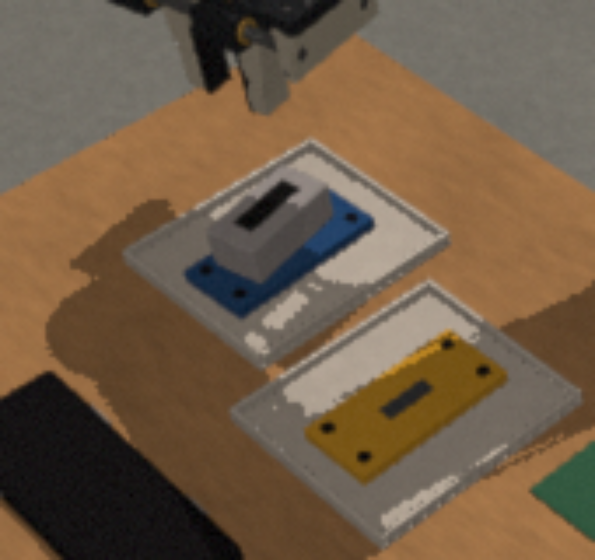

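The wrist projection confirms the fingers are over the weight, so it slipped out. I'll grip 4 mm lower with a full closing command and check before lifting.

```bash
python3 - <<'E'
from h import *
to(.544,-.312,.018,13)
E
```

```text
now [ 0.5427 -0.3133  0.1022] [ 1.7997e+02 -3.0000e-02 -1.6702e+02] F [0.7 0.2 0.5] op 0.0302 t 5.8
  shift cm [-0.16  0.09  8.42] turn [ 0.001 -0.001 -0.   ]
```

move_arm(
  commands=[
    [6,0,0,0,0,0,0],
    [6,0,0,0,0,0,0],
    [6,0,0,0,0,0,0],
    [6,-0.1,0.1,0,0,0,0],
    [6,-0.1,0.1,3,0,0,0],
    [6,-0.1,0.1,6,0,0,0],
    [6,-0.1,0.1,8,0,0,0],
    [6,-0.1,0.1,8.4,0,0,0],
  ],
)

```text
clock: 6.8
tool_pos: [0.543, -0.312, 0.0173]
orientation: [179.9, -0.1, -167.0]
force: [-0.3, 0.0, 0.6]
opening: 0.0598
```

move_arm(
  commands=[
    [0,0,0,0,0,0,0],
    [0,0,0,0,0,0,0],
    [0,0,0,0,0,0,0],
    [0,0,0,0,0,0,0],
    [0,0,0,0,0,0,0],
    [0,0,0,0,0,0,0],
    [0,0,0,0,0,0,0],
    [0,0,0,0,0,0,0],
  ],
)

```text
clock: 7.8
tool_pos: [0.5439, -0.3123, 0.0187]
orientation: [180.0, -0.0, -167.0]
force: [-0.1, -0.1, -0.2]
opening: 0.0001
```

move_arm(
  commands=[
    [0,0,0,-0.2,0,0,0],
    [0,0,0,-0.5,0,0,0],
    [0,0,0,-1,0,0,0],
    [0,0,0,-1.5,0,0,0],
    [0,0,0,-2,0,0,0],
    [0,0,0,-3,0,0,0],
    [0,0,0,-4,0,0,0],
    [0,0,0,-5,0,0,0],
  ],
)

```text
clock: 8.8
tool_pos: [0.5441, -0.3124, 0.0697]
orientation: [-180.0, 0.0, -167.0]
force: [0.6, 0.3, -0.3]
opening: 0.0
```

```bash
python3 - <<'E'
from h import *
W=snap("wrist","w4"); S=snap("scene","s4");T=snap("top","t4")
i=cv2.imread("pics/s4.png"); cv2.imwrite("pics/s4c.png",cv2.resize(i[80:240,120:290],None,fx=3.5,fy=3.5))
E
```

```text
(no output)
```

View pics/s4c.png

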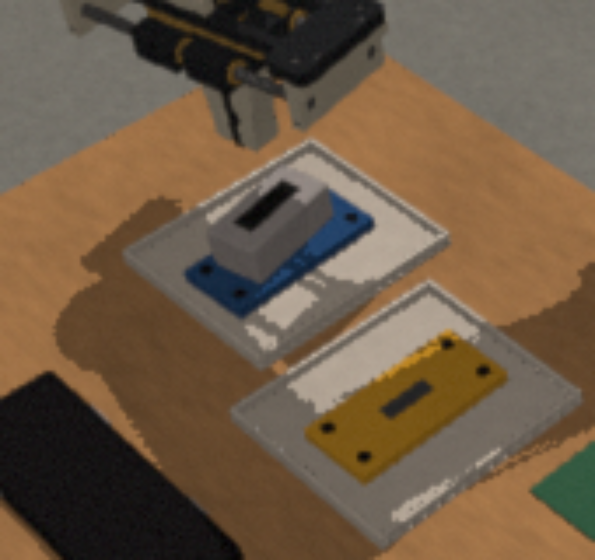

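View pics/w4.png

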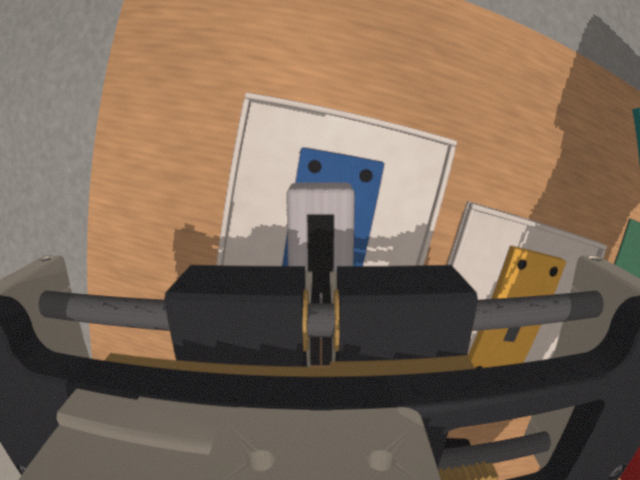

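```bash
python3 - <<'E'
from h import *
W=snap("wrist"); S=snap("scene");T=snap("top")
o=sensors.get_obs(); p=o["tool_pos"]; print(p, o["joint_pos"])
print(proj(S,p),proj(T,p),fish(W,p))
# scene ray of fingertip at (188,121)
for z in (.03,.05,.07,.09,.1): print(z,onz(S,(190,121),z).round(3))
E
```

```text
[ 0.54363046 -0.3122505   0.06842204] [-1.20626059e+01  2.23160302e+01 -1.50023759e+01 -9.25100232e-03
 -5.27137508e+01 -6.49425329e+01]
[194.67251856 129.65367651] [551.70734109 255.76086498] [318.96609562 262.35618726]
0.03 [ 0.509 -0.388  0.03 ]
0.05 [ 0.521 -0.365  0.05 ]
0.07 [ 0.533 -0.342  0.07 ]
0.09 [ 0.546 -0.319  0.09 ]
0.1 [ 0.552 -0.308  0.1  ]
```

View pics/t4.png

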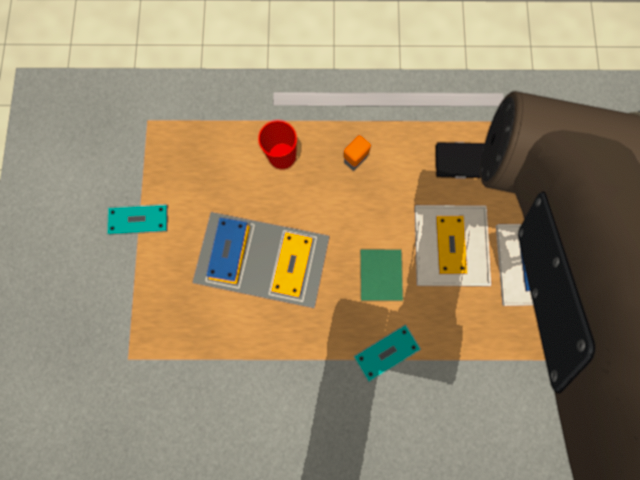

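The scene picture shows the shut fingertips at (191,122), about 22 mm higher than the reported TCP projects (195,130). So the fingers closed above the weight. I'll find the true offset with a gentle touch on the weight's top.

move_arm(
  commands=[
    [0,0,0,2,0,0,0],
    [0,0,0,4,0,0,0],
    [0,0,0,5,0,0,0],
    [0,0,0,5.1,0,0,0],
    [0,0,0,5.2,0,0,0],
    [0,0,0,5.3,0,0,0],
    [0,0,0,5.4,0,0,0],
    [0,0,0,5.4,0,0,0],
  ],
)

```text
clock: 10.1
tool_pos: [0.5443, -0.3125, 0.0165]
orientation: [-180.0, 0.1, -167.0]
force: [-3.7, 2.5, 10.7]
opening: 0.0002
```

```bash
python3 - <<'E'
from h import *
S=snap("scene","s5");to(.544,-.312,.05,13)
i=cv2.imread("pics/s5.png"); cv2.imwrite("pics/s5c.png",cv2.resize(i[80:200,130:270],None,fx=5,fy=5))
E
```

```text
now [ 0.5443 -0.3125  0.0165] [-1.7995e+02  6.0000e-02 -1.6698e+02] F [-3.9  2.5  9.7] op 0.0003 t 10.15
  shift cm [ 0.01  0.05 -3.35] turn [-0.001  0.001  0.   ]
```

View pics/s5c.png

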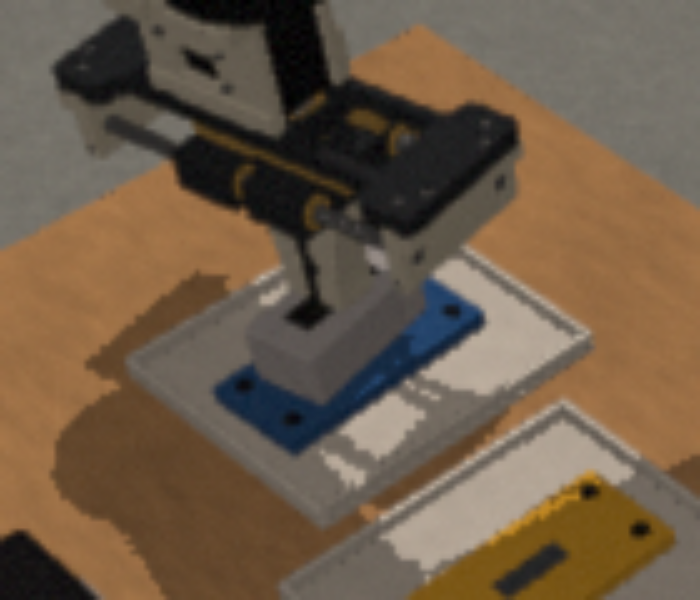

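Contact comes at a TCP reading of 0.0175 over a 0.044 top, so the true tips are about 26.5 mm above the reading. I'll correct for that.

move_arm(
  commands=[
    [0,0,0,-1.5,0,0,0],
    [6,0,0,-2.5,0,0,0],
    [6,0,0,-2.5,0,0,0],
    [6,0,0,-2.5,0,0,0],
    [6,0,0,-2.5,0,0,0],
    [6,0,0,-2.5,0,0,0],
    [6,0,0,-2.5,0,0,0],
    [6,0,0,-2.5,0,0,0],
  ],
)

```text
clock: 11.15
tool_pos: [0.5439, -0.3123, 0.0396]
orientation: [180.0, -0.0, -167.0]
force: [-0.2, -0.4, -0.9]
opening: 0.0596
```

```bash
python3 - <<'E'
from h import *
to(.544,-.312,-.006,13)
E
```

```text
now [ 0.5439 -0.3123  0.0396] [ 1.80e+02 -1.00e-02 -1.67e+02] F [-0.2 -0.4 -0.9] op 0.0596 t 11.15
  shift cm [-0.02  0.03  4.56] turn [ 0. -0.  0.]
```

move_arm(
  commands=[
    [6,0,0,1.5,0,0,0],
    [6,0,0,3,0,0,0],
    [6,0,0,4,0,0,0],
    [6,0,0,4.5,0,0,0],
    [0,0,0,4.5,0,0,0],
    [0,0,0,4.5,0,0,0],
    [0,0,0,4.5,0,0,0],
    [0,0,0,4.5,0,0,0],
  ],
)

```text
clock: 12.15
tool_pos: [0.5444, -0.3125, -0.0047]
orientation: [-180.0, 0.1, -167.0]
force: [0.3, -0.3, 2.4]
opening: 0.0394
```

move_arm(
  commands=[
    [0,0,0,0,0,0,0],
    [0,0,0,0,0,0,0],
    [0,0,0,-0.3,0,0,0],
    [0,0,0,-1,0,0,0],
    [0,0,0,-2,0,0,0],
    [0,0,0,-4,0,0,0],
    [0,0,0,-6,0,0,0],
    [0,0,0,-7,0,0,0],
  ],
)

```text
clock: 13.15
tool_pos: [0.5445, -0.3125, 0.0663]
orientation: [-180.0, 0.1, -167.0]
force: [-0.3, -0.1, -6.3]
opening: 0.0396
```

```bash
python3 - <<'E'
from h import *
snap("wrist","w6");to(.515,.003,.06,0)
S=snap("scene","s6")
i=cv2.imread("pics/s6.png"); cv2.imwrite("pics/s6c.png",cv2.resize(i[80:200,130:270],None,fx=5,fy=5))
E
```

```text
now [ 0.5449 -0.3127  0.0672] [-1.7992e+02  1.4000e-01 -1.6699e+02] F [ 0.1  0.1 -4.9] op 0.0398 t 13.2
  shift cm [-4.2  31.43  0.68] turn [-0.001  0.003  0.227]
```

View pics/s6c.png

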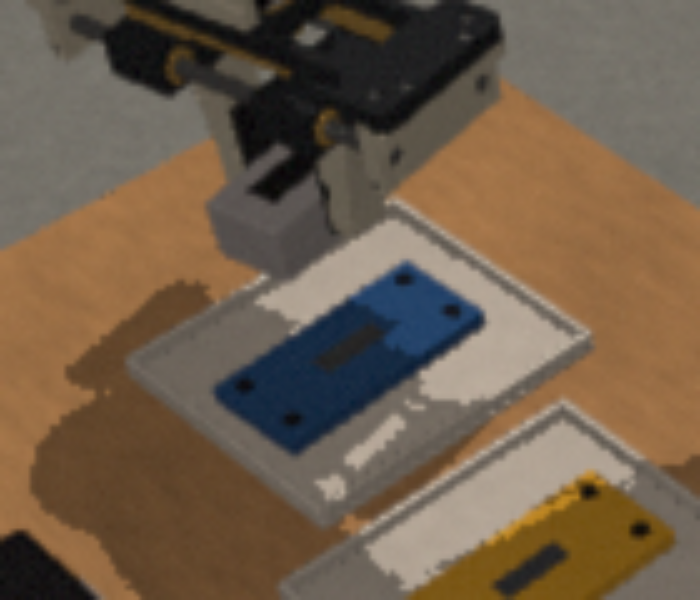

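move_arm(
  commands=[
    [0,-1,4,0,0,0,0.1],
    [0,-2,9,0,0,0,0.2],
    [0,-3,15,0,0,0,0.227],
    [0,-3.5,21,0,0,0,0.227],
    [0,-4,26,0,0,0,0.227],
    [0,-4.2,30,0,0,0,0.227],
    [0,-4.2,31.4,0,0,0,0.227],
    [0,-4.2,31.4,0,0,0,0.227],
  ],
)

```text
clock: 14.25
tool_pos: [0.5138, 0.0037, 0.0644]
orientation: [-180.0, -0.0, -179.9]
force: [-0.6, -0.3, -6.1]
opening: 0.0399
```

```bash
python3 - <<'E'
from h import *
to(.515,.003,-.013,0)
E
```

```text
now [0.5138 0.0037 0.0644] [-1.7999e+02 -4.0000e-02 -1.7992e+02] F [-0.6 -0.3 -6.1] op 0.0399 t 14.25
  shift cm [-0.13 -0.07  7.74] turn [-0.    -0.001  0.001]
```

move_arm(
  commands=[
    [0,0,0,2.5,0,0,0],
    [0,0,0,5,0,0,0],
    [0,0,0,6.6,0,0,0],
    [0,0,0,7.2,0,0,0],
    [0,0,0,7.5,0,0,0],
    [0,0,0,7.7,0,0,0],
    [0,0,0,7.8,0,0,0],
    [0,0,0,7.8,0,0,0],
  ],
)

```text
clock: 15.25
tool_pos: [0.5145, 0.0032, -0.0129]
orientation: [180.0, 0.0, 180.0]
force: [-0.6, -0.8, -5.7]
opening: 0.0398
```

move_arm(
  commands=[
    [0,0,0,0.1,0,0,0],
    [0,0,0,0.2,0,0,0],
    [0,0,0,0.2,0,0,0],
    [7,0,0,0.2,0,0,0],
    [7,0,0,0.2,0,0,0],
    [7,0,0,0.2,0,0,0],
    [7,0,0,0.2,0,0,0],
    [7,0,0,0.2,0,0,0],
  ],
)

```text
clock: 16.25
tool_pos: [0.5143, 0.003, -0.0153]
orientation: [-180.0, 0.0, 180.0]
force: [-0.2, -0.6, -0.5]
opening: 0.0696
```

move_arm(
  commands=[
    [7,0,0,-2,0,0,0],
    [7,0,0,-6,0,0,0],
    [7,0,0,-10,0,0,0],
    [7,0,0,-10,0,0,0],
    [7,0,0,-10,0,0,0],
    [7,0,0,-10,0,0,0],
    [7,0,0,-10,0,0,0],
    [7,0,0,-10,0,0,0],
  ],
)

```text
clock: 17.25
tool_pos: [0.514, 0.0029, 0.0842]
orientation: [-180.0, -0.1, 180.0]
force: [-0.6, 0.6, 0.2]
opening: 0.0702
```

```bash
python3 - <<'E'
from h import *
snap("wrist","w7");T=snap("top","t7");S=snap("scene","s7")
print(plate(T,(517,228,562,295),"blue",.014)[:3])
print(spots(T,(205,215,255,285),"blue"),spots(T,(265,225,320,303),"yellow"))
to(.5326,.1803,.09,-12.2)
E
```

```text
(array([ 0.543283  , -0.30885572]), np.float64(2.992540747541725), np.float64(0.09814789658185397))
[[222.99683544 222.79905063]
 [239.81781046 225.68218954]
 [227.5        241.97301136]] []
now [0.5142 0.003  0.0846] [-1.7999e+02 -2.0000e-02  1.7999e+02] F [-0.7  0.1  0.2] op 0.0698 t 17.4
  shift cm [-1.84 17.73 -0.55] turn [-0.    -0.     0.213]
  return _methods._mean(a, axis=axis, dtype=dtype,
  ret = ret.dtype.type(ret / rcount)
```

View pics/s7.png

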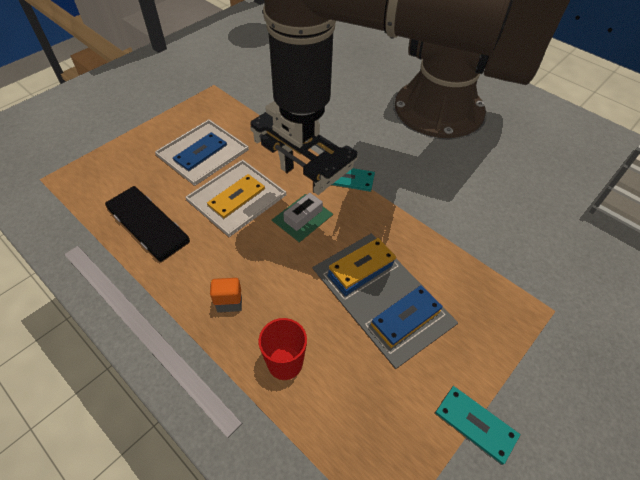

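View pics/t7.png

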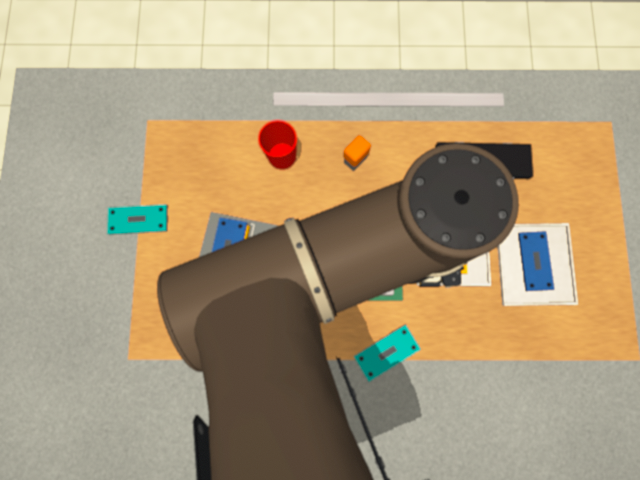

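Weight stands on the green mat (scene (303,212)), and the blue plate in tray_a is unmoved. Next is the top yellow plate of the nearer stack.

move_arm(
  commands=[
    [7,-0.6,5,0,0,0,0.1],
    [7,-1.2,10,0,0,0,0.2],
    [7,-1.6,14,0,0,0,0.213],
    [7,-1.8,17,0,0,0,0.213],
    [7,-1.8,17.7,1.5,0,0,0.213],
    [7,-1.8,17.7,3,0,0,0.213],
    [7,-1.8,17.7,3.5,0,0,0.213],
    [7,-1.8,17.7,3.5,0,0,0.213],
  ],
)

```text
clock: 18.4
tool_pos: [0.532, 0.1789, 0.0492]
orientation: [-179.9, -0.0, 167.7]
force: [-0.8, 0.1, 0.5]
opening: 0.0699
```

```bash
python3 - <<'E'
from h import *
W=snap("wrist","w8")
for yw in [0]:
  c=np.array([.5326,.1803]); a=np.radians(-12.2); ux=np.array([np.cos(a),np.sin(a)]);uy=np.array([-ux[1],ux[0]])
  for sx,sy in [(1,1),(1,-1),(-1,1),(-1,-1)]: print(fish(W,np.r_[c+sx*.06*ux+sy*.028*uy,.036]).round(1))
to(.5326,.1803,.0015,-12.2)
E
```

```text
[363.9 346.4]
[275.9 346.5]
[371.4 152.4]
[267.6 152.5]
now [0.5324 0.1792 0.0497] [-1.7998e+02 -1.0000e-02  1.6773e+02] F [0.1 0.  0.1] op 0.0702 t 18.45
  shift cm [-0.    0.11  4.82] turn [-0.    -0.    -0.001]
```

View pics/w8.png

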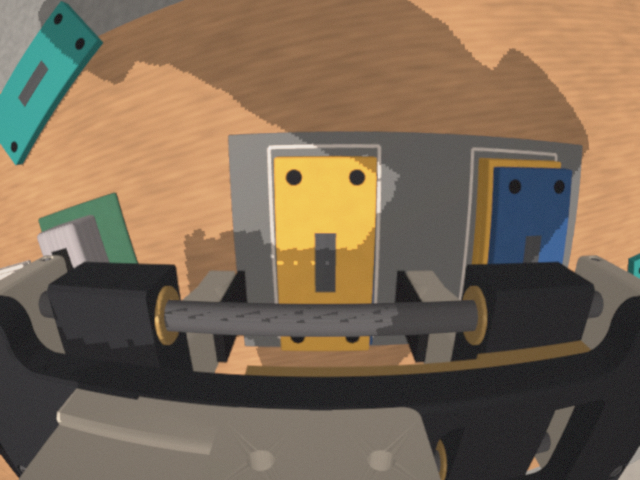

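The yellow plate sits at u≈326 between pads centred at u≈321, squared up, so I'll nudge about 2 mm and grip.

move_arm(
  commands=[
    [7,0,0.2,1.5,0,0,0],
    [7,0,0.2,3,0,0,0],
    [7,0,0.2,4.2,0,0,0],
    [7,0,0.2,4.8,0,0,0],
    [0,0,0.2,4.8,0,0,0],
    [0,0,0.2,4.8,0,0,0],
    [0,0,0.2,4.8,0,0,0],
    [0,0,0.2,4.8,0,0,0],
  ],
)

```text
clock: 19.45
tool_pos: [0.5328, 0.1821, 0.002]
orientation: [180.0, 0.0, 167.8]
force: [-1.1, -0.3, -0.1]
opening: 0.0553
```

move_arm(
  commands=[
    [0,0,0,0,0,0,0],
    [0,0,0,-0.2,0,0,0],
    [0,0,0,-0.5,0,0,0],
    [0,0,0,-1,0,0,0],
    [0,0,0,-2,0,0,0],
    [0,0,0,-3.5,0,0,0],
    [0,0,0,-5,0,0,0],
    [0,0,0,-5,0,0,0],
  ],
)

```text
clock: 20.45
tool_pos: [0.5337, 0.1827, 0.0537]
orientation: [179.9, 0.1, 167.8]
force: [-0.1, 0.4, -1.7]
opening: 0.0552
```

```bash
python3 - <<'E'
from h import *
W=snap("wrist","w9")
to(.5766,-.1402,.09,.66)
E
```

```text
now [0.5331 0.1824 0.0527] [1.7991e+02 7.0000e-02 1.6778e+02] F [ 0.8  0.  -2. ] op 0.0558 t 20.5
  shift cm [-11.08 -30.6   -3.77] turn [ 0.001  0.001 -0.225]
```

View pics/w9.png

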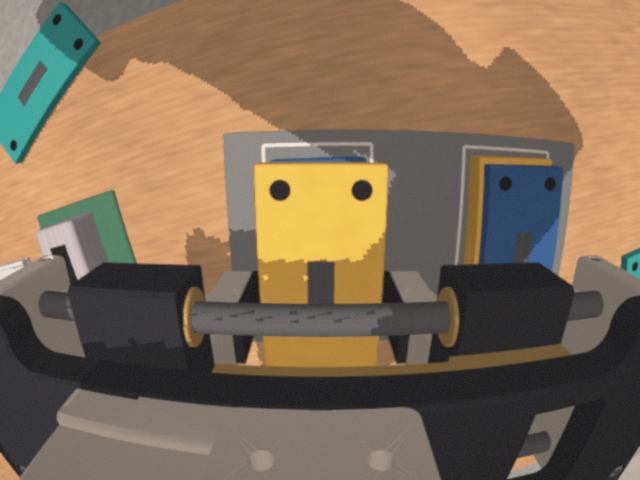

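move_arm(
  commands=[
    [0,-1.5,-4,-1,0,0,-0.05],
    [0,-3.5,-10,-1,0,0,-0.15],
    [0,-5.5,-15.5,-1,0,0,-0.225],
    [0,-7.5,-21,-1,0,0,-0.225],
    [0,-9.5,-26.5,-1,0,0,-0.225],
    [0,-10.8,-29.5,-1,0,0,-0.225],
    [0,-11.1,-30.6,-1,0,0,-0.225],
    [0,-11.1,-30.6,-1,0,0,-0.225],
  ],
)

```text
clock: 21.5
tool_pos: [0.5758, -0.1409, 0.0611]
orientation: [180.0, -0.1, -179.4]
force: [0.4, -0.6, -2.5]
opening: 0.0556
```

```bash
python3 - <<'E'
from h import *
W=snap("wrist","w10");S=snap("scene","s10")
i=cv2.imread("pics/s10.png"); cv2.imwrite("pics/s10c.png",cv2.resize(i[100:260,150:320],None,fx=3.5,fy=3.5))
for X in [(.5766+.0488,-.1402+.0175,.014),(.5766-.0488,-.1402+.0175,.014),(.5766-.0488,-.1402-.0175,.014),(.5766-.06,-.1402,.014),(.6365,-.1402,.014)]: print(fish(W,X).round(1))
to(.5766,-.1402,-.005,.66)
E
```

```text
[343.2 307.5]
[347.4 167.2]
[292.  166.6]
[319.9 149.1]
[318.2 321.1]
now [ 0.5761 -0.1397  0.0615] [ 1.7999e+02 -3.0000e-02 -1.7930e+02] F [ 0.1 -0.1 -2.5] op 0.0553 t 21.6
  shift cm [-0.05 -0.05  6.65] turn [ 0.    -0.001  0.001]
```

View pics/w10.png

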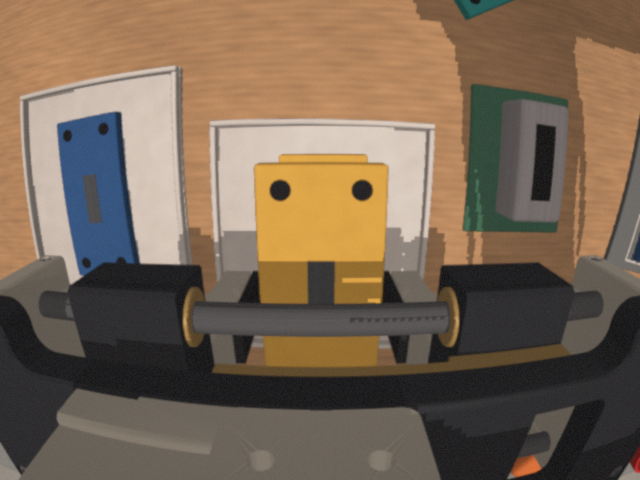

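View pics/s10c.png

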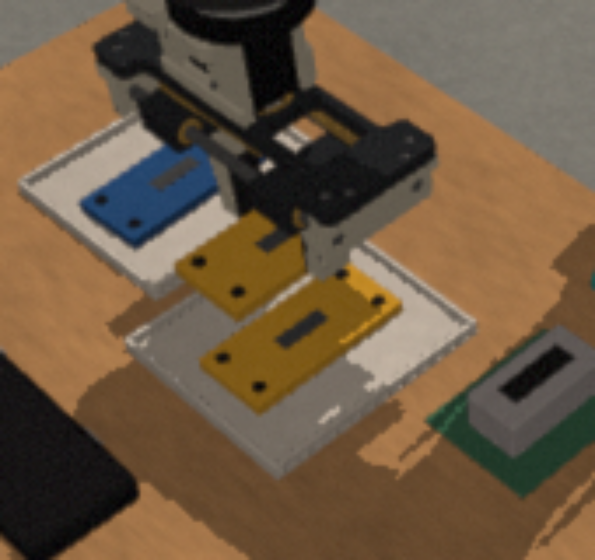

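Held yellow plate and tray's yellow plate line up: bottom plate centre at u 323.5, held 321.5, so the target needs about 2 mm more in +y. Lowering.

move_arm(
  commands=[
    [0,0,0.15,2,0,0,0],
    [0,0,0.15,4,0,0,0],
    [0,0,0.15,5.8,0,0,0],
    [0,0,0.15,6.5,0,0,0],
    [0,0,0.15,6.8,0,0,0],
    [0,0,0.15,7.0,0,0,0],
    [0,0,0.15,7.1,0,0,0],
    [0,0,0.15,7.1,0,0,0],
  ],
)

```text
clock: 22.6
tool_pos: [0.5766, -0.1391, -0.0089]
orientation: [180.0, 0.0, -179.3]
force: [-0.0, -0.4, -2.1]
opening: 0.0555
```

move_arm(
  commands=[
    [0,0,0,0.1,0,0,0],
    [0,0,0,0.15,0,0,0],
    [7,0,0,0.15,0,0,0],
    [7,0,0,0.15,0,0,0],
    [7,0,0,0.15,0,0,0],
    [7,0,0,0.15,0,0,0],
    [7,0,0,-2,0,0,0],
    [7,0,0,-6,0,0,0],
  ],
)

```text
clock: 23.6
tool_pos: [0.575, -0.1391, 0.0498]
orientation: [-180.0, -0.2, -179.3]
force: [0.8, -0.7, -0.3]
opening: 0.0702
```

```bash
python3 - <<'E'
from h import *
W=snap("wrist","w11");S=snap("scene","s11")
a=cv2.resize(cv2.imread("pics/s11.png")[100:260,150:320],None,fx=2.2,fy=2.2);b=cv2.resize(cv2.imread("pics/w11.png"),None,fx=.65,fy=.65)
h=max(a.shape[0],b.shape[0]); cv2.imwrite("pics/m11.png",np.hstack([cv2.copyMakeBorder(x,0,h-x.shape[0],0,0,0) for x in (a,b)]))
to(.5625,.3106,.05,-9.86)
E
```

```text
now [ 0.5794 -0.1392  0.055 ] [-179.97    0.39 -179.27] F [ 0.1 -0.  -0.6] op 0.0699 t 23.7
  shift cm [ 1.12 45.    0.46] turn [0.    0.007 0.185]
```

View pics/m11.png

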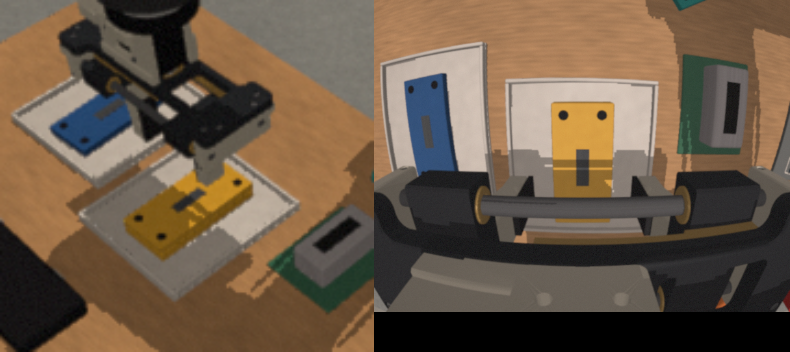

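The yellow plate lies squared on its pile. Next, the top blue plate of the far stack.

move_arm(
  commands=[
    [7,0.1,5,0,0,0,0.1],
    [7,0.3,11,0,0,0,0.185],
    [7,0.5,17,0,0,0,0.185],
    [7,0.7,23,0,0,0,0.185],
    [7,0.9,29,0,0,0,0.185],
    [7,1.0,35,0,0,0,0.185],
    [7,1.1,41,0,0,0,0.185],
    [7,1.1,45,0,0,0,0.185],
  ],
)

```text
clock: 24.7
tool_pos: [0.5597, 0.3135, 0.0504]
orientation: [180.0, 0.0, 170.2]
force: [0.2, -1.3, -0.2]
opening: 0.07
```

```bash
python3 - <<'E'
from h import *
W=snap("wrist");W=snap("wrist");W=snap("wrist","w12")
c=np.array([.5625,.3086]); a=np.radians(-9.86); ux=np.array([np.cos(a),np.sin(a)]);uy=np.array([-ux[1],ux[0]])
for sx,sy in [(1,1),(1,-1),(-1,1),(-1,-1)]: print(fish(W,np.r_[c+sx*.06*ux+sy*.028*uy,.036]).round(1))
to(.5625,.3106,.0015,-9.86)
E
```

```text
[352.1 349.8]
[265.  349.2]
[358.5 157.9]
[255.4 158.1]
now [0.5596 0.3126 0.05  ] [-1.7998e+02 -2.0000e-02  1.7022e+02] F [-0.6 -0.6 -1. ] op 0.0703 t 24.85
  shift cm [-0.32 -0.15  4.85] turn [-0.    -0.     0.001]
```

View pics/w12.png

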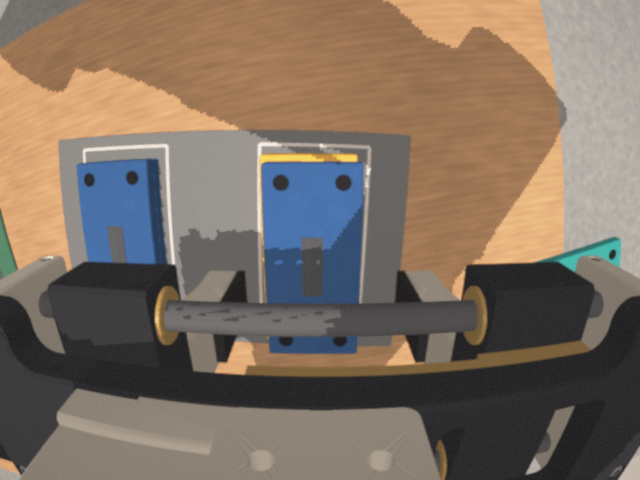

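move_arm(
  commands=[
    [7,-0.3,-0.35,1.5,0,0,0],
    [7,-0.3,-0.35,3,0,0,0],
    [7,-0.3,-0.35,4.2,0,0,0],
    [7,-0.3,-0.35,4.8,0,0,0],
    [0,-0.3,-0.35,4.8,0,0,0],
    [0,-0.3,-0.35,4.8,0,0,0],
    [0,-0.3,-0.35,4.8,0,0,0],
    [0,-0.3,-0.35,4.8,0,0,0],
  ],
)

```text
clock: 25.85
tool_pos: [0.5626, 0.3071, 0.0032]
orientation: [180.0, 0.0, 170.1]
force: [0.3, 1.1, -0.3]
opening: 0.0554
```

move_arm(
  commands=[
    [0,0,0,0,0,0,0],
    [0,0,0,-0.2,0,0,0],
    [0,0,0,-0.5,0,0,0],
    [0,0,0,-1,0,0,0],
    [0,0,0,-2,0,0,0],
    [0,0,0,-3.5,0,0,0],
    [0,0,0,-5,0,0,0],
    [0,0,0,-6,0,0,0],
  ],
)

```text
clock: 26.85
tool_pos: [0.5629, 0.3072, 0.0645]
orientation: [179.9, 0.1, 170.1]
force: [-0.6, -0.1, -2.3]
opening: 0.055
```

```bash
python3 - <<'E'
from h import *
W=snap("wrist","w13")
to(.5433,-.3070,.065,3.0)
E
```

```text
now [0.5634 0.3076 0.0656] [1.7986e+02 1.2000e-01 1.7009e+02] F [0.9 0.5 0.2] op 0.0556 t 26.9
  shift cm [ -8.59 -60.89  -0.07] turn [ 0.002  0.002 -0.225]
```

View pics/w13.png

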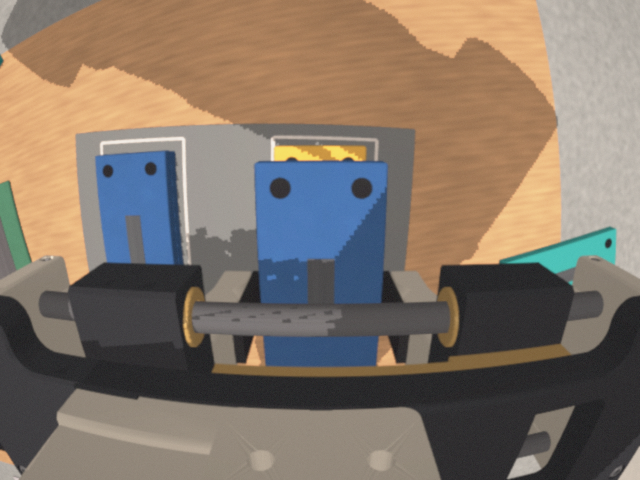

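move_arm(
  commands=[
    [0,-0.7,-5,0,0,0,-0.05],
    [0,-1.5,-11,0,0,0,-0.15],
    [0,-2.3,-17,0,0,0,-0.225],
    [0,-3.2,-23,0,0,0,-0.225],
    [0,-4.1,-29,0,0,0,-0.225],
    [0,-5,-35,0,0,0,-0.225],
    [0,-5.8,-41,0,0,0,-0.225],
    [0,-6.4,-46,0,0,0,-0.225],
  ],
)

```text
clock: 27.9
tool_pos: [0.5459, -0.1595, 0.063]
orientation: [-180.0, 0.0, -177.1]
force: [1.1, 0.2, -1.9]
opening: 0.055
```

```bash
python3 - <<'E'
from h import *
to(.5433,-.3075,.065,3.0)
E
```

```text
now [ 0.5459 -0.1595  0.063 ] [-1.8000e+02  2.0000e-02 -1.7706e+02] F [ 1.1  0.2 -1.9] op 0.055 t 27.9
  shift cm [  1.01 -14.77  -0.2 ] turn [-0.     0.    -0.001]
```

move_arm(
  commands=[
    [0,0.3,-5,0,0,0,0],
    [0,0.7,-10,0,0,0,0],
    [0,1.0,-13.5,0,0,0,0],
    [0,1.0,-14.8,0,0,0,0],
    [0,1.0,-14.8,0.5,0,0,0],
    [0,1.0,-14.8,1,0,0,0],
    [0,1.0,-14.8,1,0,0,0],
    [0,1.0,-14.8,1,0,0,0],
  ],
)

```text
clock: 28.9
tool_pos: [0.5442, -0.3049, 0.0529]
orientation: [-180.0, 0.0, -177.0]
force: [0.6, 0.1, -1.4]
opening: 0.0554
```

```bash
python3 - <<'E'
from h import *
W=snap("wrist","w14")
to(.5433,-.3080,-.008,3.0)
E
```

```text
now [ 0.5442 -0.3051  0.053 ] [-1.7999e+02  2.0000e-02 -1.7697e+02] F [-0.1  0.2 -1.9] op 0.0549 t 28.95
  shift cm [ 0.11 -0.29  6.1 ] turn [-0.  0.  0.]
```

View pics/w14.png

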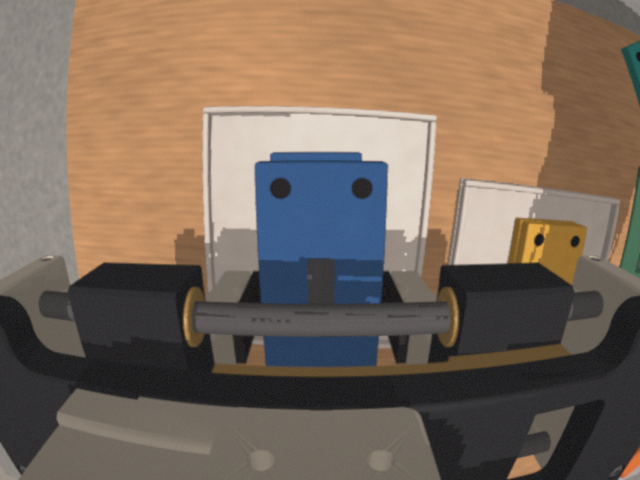

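Held blue and tray blue are parallel; the tray plate is 5 px (3 mm) to the −y side. I'll correct and place.

move_arm(
  commands=[
    [0,0,-0.3,2,0,0,0],
    [0,0,-0.3,4,0,0,0],
    [0,0,-0.3,5.2,0,0,0],
    [0,0,-0.3,5.7,0,0,0],
    [0,0,-0.3,6.0,0,0,0],
    [0,0,-0.3,6.1,0,0,0],
    [0,0,-0.3,6.2,0,0,0],
    [0,0,-0.3,6.2,0,0,0],
  ],
)

```text
clock: 29.95
tool_pos: [0.5444, -0.3087, -0.0089]
orientation: [-180.0, 0.0, -177.0]
force: [-0.3, 1.4, -0.7]
opening: 0.0555
```

move_arm(
  commands=[
    [0,0,0,0.1,0,0,0],
    [7,0,0,0.1,0,0,0],
    [7,0,0,0.1,0,0,0],
    [7,0,0,0.1,0,0,0],
    [7,0,0,0.1,0,0,0],
    [7,0,0,-2,0,0,0],
    [7,0,0,-4,0,0,0],
    [7,0,0,-5.5,0,0,0],
  ],
)

```text
clock: 30.95
tool_pos: [0.5442, -0.3087, 0.0466]
orientation: [-180.0, 0.0, -177.0]
force: [-0.9, 0.3, -0.3]
opening: 0.0699
```

```bash
python3 - <<'E'
from h import *
W=snap("wrist","w15")
to(.55,.1803,.055,-11)
E
```

```text
now [ 0.5453 -0.3091  0.0486] [-1.7993e+02  1.6000e-01 -1.7700e+02] F [0.1 0.3 2. ] op 0.07 t 31.0
  shift cm [-3.03 48.85 -0.7 ] turn [-0.001  0.003  0.244]
```

View pics/w15.png

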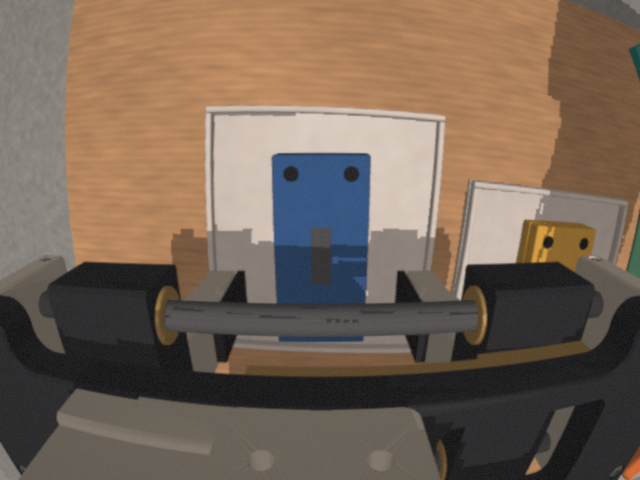

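Blue placed flush. The arm is clear of the board, so I'll measure the next layers with the top camera now.

```bash
python3 - <<'E'
from h import *
T=snap("top","t15")
for b,c in [((262,222,322,305),"blue"),((200,210,258,290),"yellow"),((425,205,478,282),"yellow")]:
    try: 
        r=plate(T,b,c,.026); print(c,r[0].round(4),r[1].round(2),r[2].round(4))
    except AssertionError as e: print(e)
    
i=cv2.imread("pics/t15.png"); cv2.imwrite("pics/t15c.png",cv2.resize(i[200:320,180:340],None,fx=5,fy=5,interpolation=cv2.INTER_CUBIC))
E
```

```text
blue [0.5359 0.1815] -10.58 0.098
yellow [0.5581 0.3066] -9.92 0.0979
yellow [ 0.576  -0.1392] 0.48 0.0979
```

View pics/t15c.png

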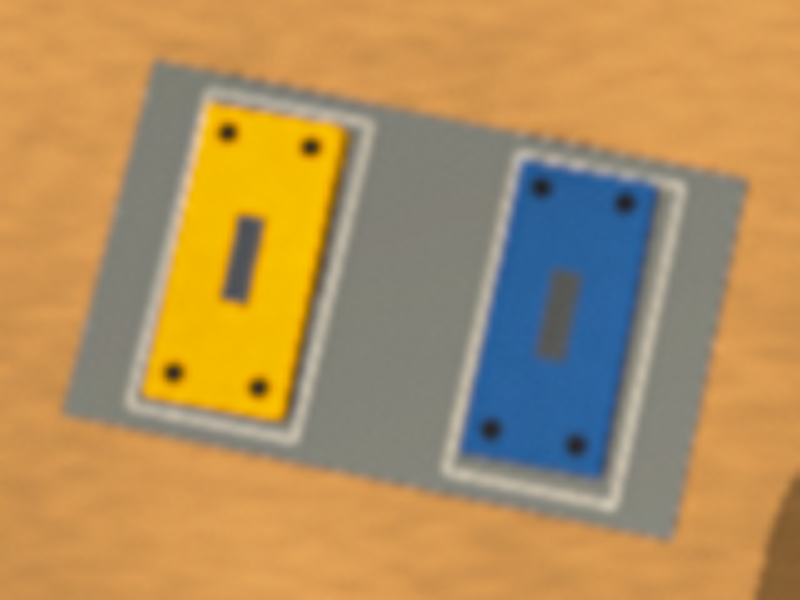

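```bash
python3 - <<'E'
from h import *
to(.5359,.183,.045,-10.6)
E
```

```text
now [ 0.5452 -0.309   0.0475] [-1.7994e+02  1.6000e-01 -1.7702e+02] F [0.5 0.3 0. ] op 0.0703 t 31.05
  shift cm [-1.63 49.18  0.21] turn [-0.001  0.003  0.237]
```

move_arm(
  commands=[
    [7,-0.2,5.5,0,0,0,0.1],
    [7,-0.4,11.7,0,0,0,0.2],
    [7,-0.6,17.9,0,0,0,0.237],
    [7,-0.8,24.1,0,0,0,0.237],
    [7,-1.0,30.3,0,0,0,0.237],
    [7,-1.2,36.5,0,0,0,0.237],
    [7,-1.4,42.7,0,0,0,0.237],
    [7,-1.6,48.5,0,0,0,0.237],
  ],
)

```text
clock: 32.05
tool_pos: [0.5342, 0.1786, 0.0452]
orientation: [-180.0, -0.0, 169.4]
force: [1.8, 0.3, -0.2]
opening: 0.0701
```

```bash
python3 - <<'E'
from h import *
for i in range(4): W=snap("wrist","w16")
to(.5359,.183,-.008,-10.6)
E
```

```text
now [0.5341 0.1774 0.0449] [-1.7995e+02 -6.0000e-02  1.6952e+02] F [-0.5  0.1 -1. ] op 0.0699 t 32.25
  shift cm [-0.08  0.58  5.29] turn [-0.001 -0.001  0.002]
```

View pics/w16.png

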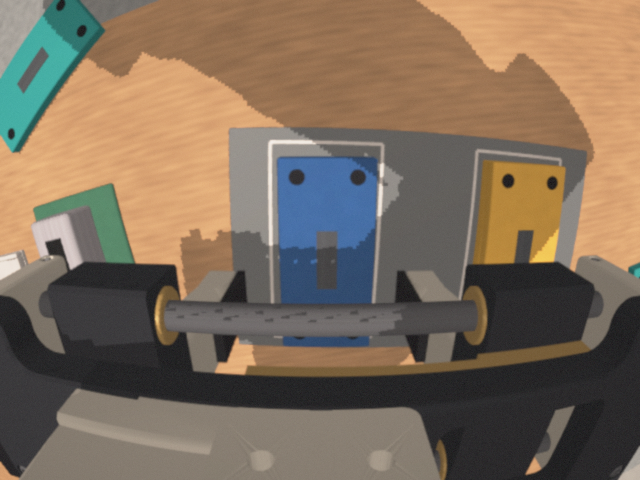

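move_arm(
  commands=[
    [7,-0.1,0.4,1.5,0,0,0],
    [7,-0.1,0.4,3,0,0,0],
    [7,-0.1,0.4,4.7,0,0,0],
    [7,-0.1,0.4,5.3,0,0,0],
    [0,-0.1,0.4,5.3,0,0,0],
    [0,-0.1,0.4,5.3,0,0,0],
    [0,-0.1,0.4,5.3,0,0,0],
    [0,-0.1,0.4,5.3,0,0,0],
  ],
)

```text
clock: 33.25
tool_pos: [0.5367, 0.1803, -0.0069]
orientation: [180.0, 0.0, 169.4]
force: [0.2, -0.4, -1.0]
opening: 0.0552
```

move_arm(
  commands=[
    [0,0,0,0,0,0,0],
    [0,0,0,-0.2,0,0,0],
    [0,0,0,-0.5,0,0,0],
    [0,0,0,-1,0,0,0],
    [0,0,0,-2,0,0,0],
    [0,0,0,-4,0,0,0],
    [0,0,0,-6,0,0,0],
    [0,0,0,-7,0,0,0],
  ],
)

```text
clock: 34.25
tool_pos: [0.5373, 0.1807, 0.0645]
orientation: [179.9, 0.1, 169.4]
force: [-0.2, -0.5, -1.9]
opening: 0.0554
```

```bash
python3 - <<'E'
from h import *
W=snap("wrist","w17")
to(.5443,-.3088,.06,3.0)
E
```

```text
now [0.5377 0.1809 0.0652] [1.7988e+02 1.3000e-01 1.6941e+02] F [ 0.1  0.1 -0.3] op 0.0558 t 34.3
  shift cm [ -9.65 -48.01   0.44] turn [ 0.002  0.003 -0.237]
```

View pics/w17.png

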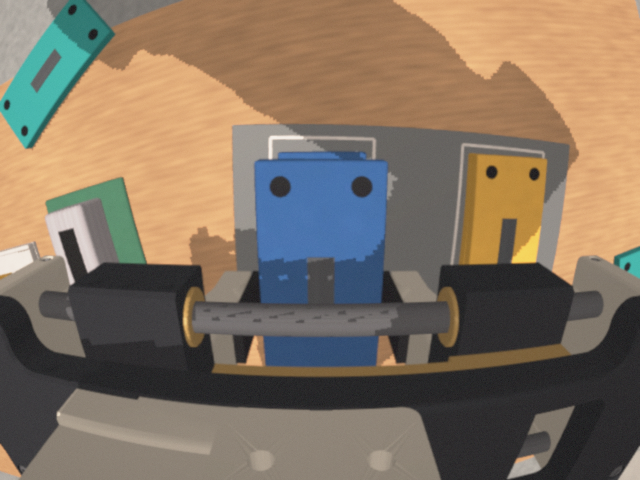

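move_arm(
  commands=[
    [0,-1,-5,0,0,0,-0.05],
    [0,-2.2,-11,0,0,0,-0.15],
    [0,-3.4,-17.2,0,0,0,-0.237],
    [0,-4.7,-23.4,0,0,0,-0.237],
    [0,-6,-29.6,0,0,0,-0.237],
    [0,-7.2,-35.8,0,0,0,-0.237],
    [0,-8.4,-42,0,0,0,-0.237],
    [0,-9.4,-47,0,0,0,-0.237],
  ],
)

```text
clock: 35.3
tool_pos: [0.5419, -0.3012, 0.0623]
orientation: [180.0, -0.0, -177.1]
force: [1.4, -0.2, -1.6]
opening: 0.0555
```

```bash
python3 - <<'E'
from h import *
for i in range(4): W=snap("wrist","w18")
to(.5443,-.3088,.002,3.0)
E
```

```text
now [ 0.5415 -0.3     0.0618] [ 1.7996e+02 -8.0000e-02 -1.7719e+02] F [-0.1  0.3 -2.1] op 0.0555 t 35.5
  shift cm [-0.24 -0.89  5.97] turn [ 0.001 -0.001 -0.003]
```

View pics/w18.png

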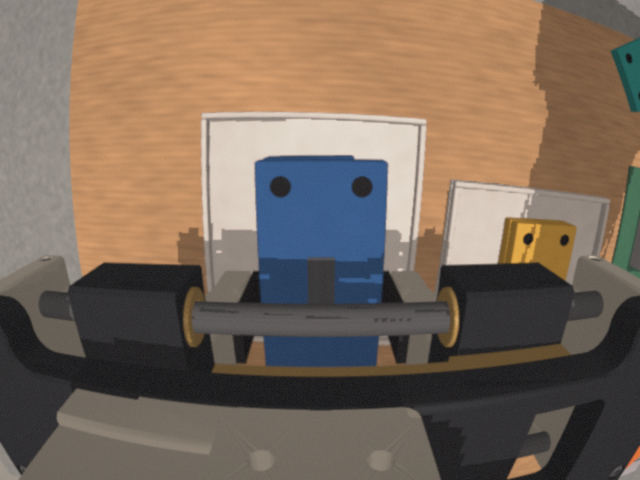

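move_arm(
  commands=[
    [0,-0.2,-0.85,0,0,0,0],
    [0,-0.2,-0.85,2,0,0,0],
    [0,-0.2,-0.85,4,0,0,0],
    [0,-0.2,-0.85,5.2,0,0,0],
    [0,-0.2,-0.85,5.7,0,0,0],
    [0,-0.2,-0.85,5.9,0,0,0],
    [0,-0.2,-0.85,6.05,0,0,0],
    [0,-0.2,-0.85,6.05,0,0,0],
  ],
)

```text
clock: 36.5
tool_pos: [0.5452, -0.3075, 0.0027]
orientation: [-180.0, 0.0, -177.0]
force: [-0.2, -0.1, -1.9]
opening: 0.0553
```

move_arm(
  commands=[
    [0,0,0,0.1,0,0,0],
    [7,0,0,0.1,0,0,0],
    [7,0,0,0.1,0,0,0],
    [7,0,0,0.1,0,0,0],
    [7,0,0,0.1,0,0,0],
    [7,0,0,-2,0,0,0],
    [7,0,0,-4,0,0,0],
    [7,0,0,-5,0,0,0],
  ],
)

```text
clock: 37.5
tool_pos: [0.5455, -0.3075, 0.0534]
orientation: [-180.0, 0.1, -177.0]
force: [0.6, 0.1, -0.3]
opening: 0.0702
```

```bash
python3 - <<'E'
from h import *
W=snap("wrist","w19"); T=snap("top","t19")
for b,c,z in [((262,222,322,305),"blue",.016),((200,210,258,290),"yellow",.026),((425,205,478,282),"yellow",.024)]:
    try: 
        r=plate(T,b,c,z); print(c,r[0].round(4),r[1].round(2),r[2].round(4))
    except AssertionError as e: print(e)
to(.5358,.181,.045,-11)
to(.5581,.3060,.045,-9.9)
E
```

```text
blue [0.5368 0.1809] -10.29 0.098
yellow [0.5581 0.3066] -9.92 0.0979
yellow [ 0.5764 -0.1398] 0.51 0.0981
now [ 0.5456 -0.3076  0.0533] [-1.7996e+02  1.1000e-01 -1.7702e+02] F [ 0.3  0.5 -0.4] op 0.0699 t 37.6
  shift cm [-1.55 48.84  0.81] turn [-0.     0.002  0.244]
now [ 0.5456 -0.3076  0.0533] [-1.7996e+02  1.1000e-01 -1.7702e+02] F [ 0.3  0.5 -0.4] op 0.0699 t 37.6
  shift cm [-4.43 61.21  0.81] turn [-0.     0.002  0.225]
```

View pics/w19.png

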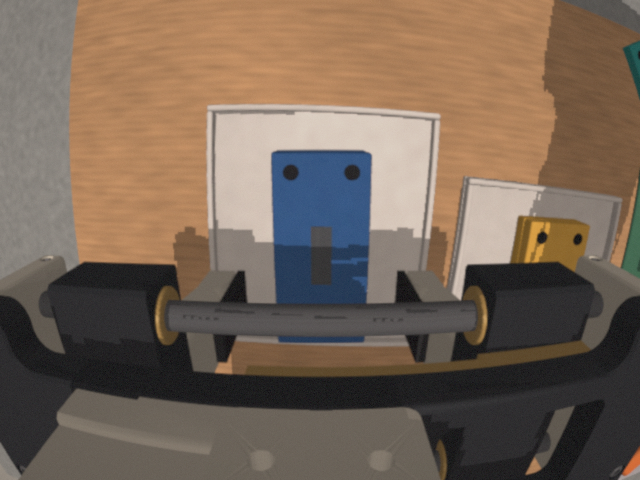

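Third blue next (bottom of the near stack).

move_arm(
  commands=[
    [7,-0.2,5.5,0,0,0,0.1],
    [7,-0.4,11.7,0,0,0,0.2],
    [7,-0.6,17.9,0,0,0,0.234],
    [7,-0.8,24.1,0,0,0,0.234],
    [7,-1.0,30.3,0,0,0,0.234],
    [7,-1.2,36.5,0,0,0,0.234],
    [7,-1.4,42.7,0,0,0,0.234],
    [7,-1.6,48.8,0,0,0,0.234],
  ],
)

```text
clock: 38.6
tool_pos: [0.5349, 0.1827, 0.0516]
orientation: [-180.0, -0.0, 169.6]
force: [1.1, 0.5, -0.2]
opening: 0.0697
```

```bash
python3 - <<'E'
from h import *
for i in range(4): W=snap("wrist","w20")
to(.537,.181,-.017,-10.3)
E
```

```text
now [0.5348 0.1818 0.0512] [-1.7994e+02 -7.0000e-02  1.6970e+02] F [-0.1 -0.   0.3] op 0.0697 t 38.8
  shift cm [-0.24 -0.04  6.82] turn [-0.001 -0.001 -0.   ]
```

View pics/w20.png

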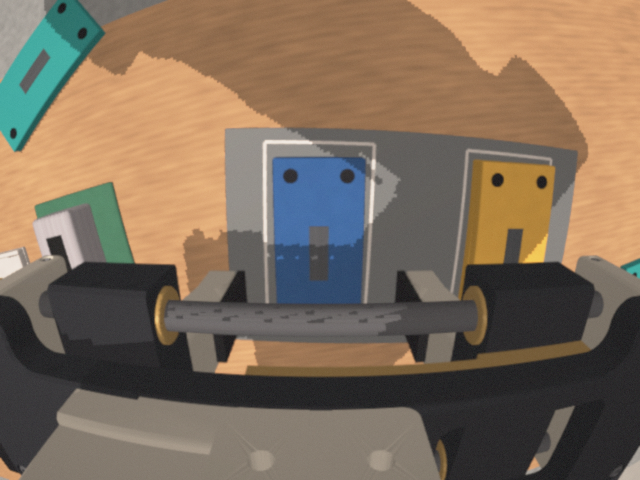

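move_arm(
  commands=[
    [7,-0.2,0,1.5,0,0,0],
    [7,-0.2,0,4,0,0,0],
    [7,-0.2,0,6,0,0,0],
    [7,-0.2,0,6.8,0,0,0],
    [0,-0.2,0,6.9,0,0,0],
    [0,-0.2,0,6.9,0,0,0],
    [0,-0.2,0,6.9,0,0,0],
    [0,-0.2,0,6.9,0,0,0],
  ],
)

```text
clock: 39.8
tool_pos: [0.5377, 0.1805, -0.0164]
orientation: [180.0, 0.0, 169.6]
force: [-0.2, 0.2, -1.0]
opening: 0.0551
```

move_arm(
  commands=[
    [0,0,0,0,0,0,0],
    [0,0,0,-0.2,0,0,0],
    [0,0,0,-0.5,0,0,0],
    [0,0,0,-1.5,0,0,0],
    [0,0,0,-3,0,0,0],
    [0,0,0,-5,0,0,0],
    [0,0,0,-7.5,0,0,0],
    [0,0,0,-9,0,0,0],
  ],
)

```text
clock: 40.8
tool_pos: [0.5383, 0.1808, 0.0755]
orientation: [179.9, 0.1, 169.6]
force: [-0.2, 0.1, -1.7]
opening: 0.0549
```

```bash
python3 - <<'E'
from h import *
W=snap("wrist","w21")
to(.5445,-.3080,.07,3.0)
E
```

```text
now [0.5391 0.1812 0.077 ] [179.83   0.19 169.59] F [1.6 0.1 0.7] op 0.055 t 40.85
  shift cm [ -9.37 -48.02   0.59] turn [ 0.003  0.004 -0.234]
```

View pics/w21.png

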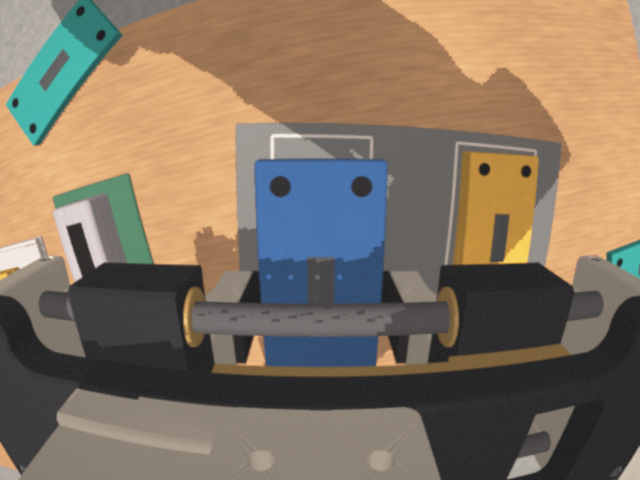

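move_arm(
  commands=[
    [0,-1,-5,0,0,0,-0.05],
    [0,-2.2,-11,0,0,0,-0.15],
    [0,-3.4,-17.2,0,0,0,-0.234],
    [0,-4.7,-23.4,0,0,0,-0.234],
    [0,-6,-29.6,0,0,0,-0.234],
    [0,-7.2,-35.8,0,0,0,-0.234],
    [0,-8.4,-42,0,0,0,-0.234],
    [0,-9.4,-48,0,0,0,-0.234],
  ],
)

```text
clock: 41.85
tool_pos: [0.5428, -0.3087, 0.073]
orientation: [180.0, -0.0, -177.0]
force: [1.1, -0.3, -1.4]
opening: 0.0552
```

```bash
python3 - <<'E'
from h import *
for i in range(4): W=snap("wrist","w22")
to(.5445,-.3080,.012,3.0)
E
```

```text
now [ 0.5421 -0.308   0.0723] [ 1.7996e+02 -7.0000e-02 -1.7722e+02] F [ 0.   0.2 -1.8] op 0.0552 t 42.05
  shift cm [-0.25 -0.02  6.03] turn [ 0.001 -0.001 -0.004]
```

View pics/w22.png

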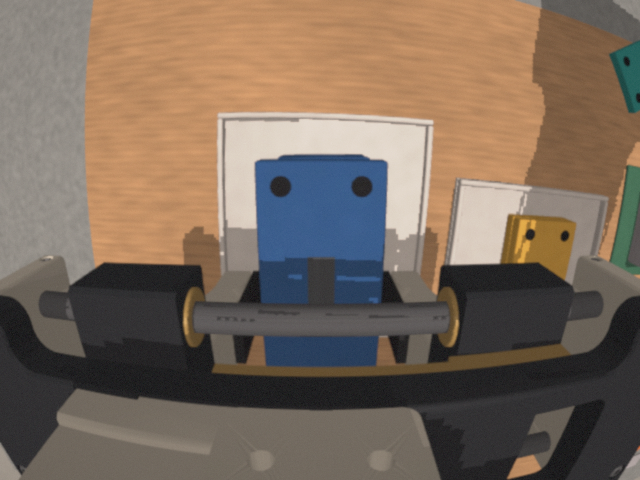

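move_arm(
  commands=[
    [0,-0.2,0,0.5,0,0,0],
    [0,-0.2,0,2,0,0,0],
    [0,-0.2,0,4,0,0,0],
    [0,-0.2,0,5.2,0,0,0],
    [0,-0.2,0,5.7,0,0,0],
    [0,-0.2,0,5.9,0,0,0],
    [0,-0.2,0,6.05,0,0,0],
    [0,-0.2,0,6.05,0,0,0],
  ],
)

```text
clock: 43.05
tool_pos: [0.5453, -0.3067, 0.0132]
orientation: [-180.0, 0.0, -177.0]
force: [-0.5, 0.4, -2.1]
opening: 0.0549
```

move_arm(
  commands=[
    [0,0,0,0.1,0,0,0],
    [7,0,0,0.1,0,0,0],
    [7,0,0,0.1,0,0,0],
    [7,0,0,0.1,0,0,0],
    [7,0,0,0.1,0,0,0],
    [7,0,0,-1.5,0,0,0],
    [7,0,0,-3,0,0,0],
    [7,0,0,-4,0,0,0],
  ],
)

```text
clock: 44.05
tool_pos: [0.5459, -0.3068, 0.0548]
orientation: [-180.0, 0.1, -177.0]
force: [-1.0, 0.3, 0.2]
opening: 0.0701
```

```bash
python3 - <<'E'
from h import *
W=snap("wrist","w23"); T=snap("top","t23")
for b,c,z in [((200,210,258,290),"yellow",.026),((425,205,478,282),"yellow",.024)]:
    try: 
        r=plate(T,b,c,z); print(c,r[0].round(4),r[1].round(2),r[2].round(4))
    except AssertionError as e: print(e)
to(.5585,.3060,.045,-9.9)
E
```

```text
yellow [0.5581 0.3066] -9.92 0.0979
yellow [ 0.5764 -0.1399] 0.58 0.0981
now [ 0.5462 -0.3069  0.0548] [-1.7994e+02  1.7000e-01 -1.7702e+02] F [0.2 0.  0.4] op 0.0698 t 44.15
  shift cm [-4.41 61.15  0.93] turn [-0.001  0.003  0.225]
```

View pics/w23.png

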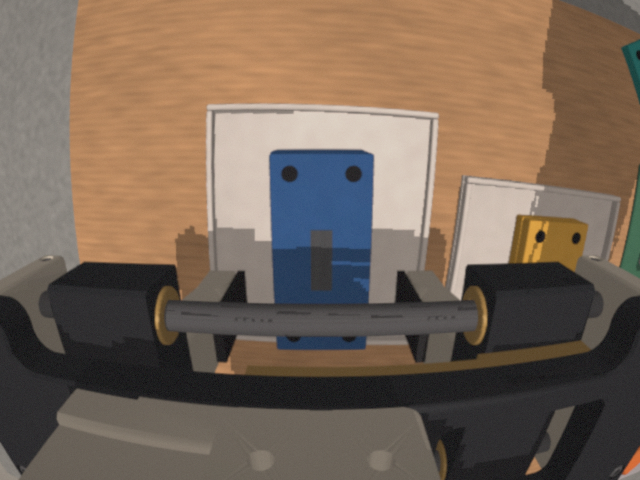

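View pics/t23.png

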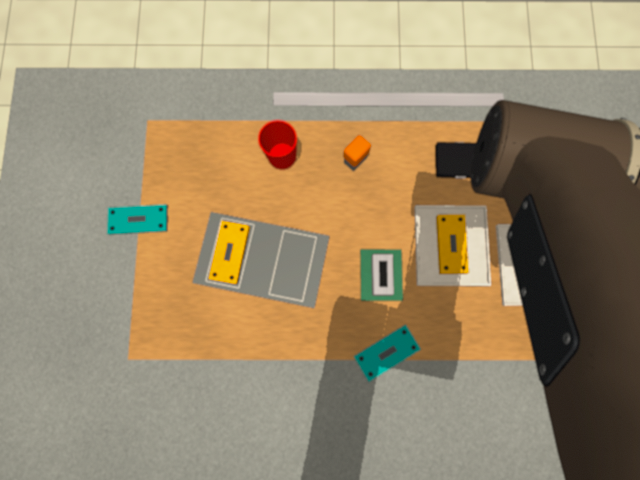

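The blue pile is complete and square, and near stack outline is empty. Weight is still on the mat at (383,273). Now the yellow plates of the far stack.

move_arm(
  commands=[
    [7,-0.4,5.5,0,0,0,0.1],
    [7,-0.8,11.7,0,0,0,0.2],
    [7,-1.3,17.9,0,0,0,0.225],
    [7,-1.8,24.1,0,0,0,0.225],
    [7,-2.2,30.3,0,0,0,0.225],
    [7,-2.6,36.5,0,0,0,0.225],
    [7,-3.1,42.7,0,0,0,0.225],
    [7,-3.5,48.8,0,0,0,0.225],
  ],
)

```text
clock: 45.15
tool_pos: [0.5544, 0.1847, 0.0528]
orientation: [180.0, 0.0, 170.1]
force: [1.7, 0.2, 0.3]
opening: 0.0698
```

```bash
python3 - <<'E'
from h import *
to(.5585,.3060,.045,-9.9)
E
```

```text
now [0.5544 0.1847 0.0528] [180.     0.   170.09] F [1.7 0.2 0.3] op 0.0698 t 45.15
  shift cm [ 1.68 12.02  0.78] turn [ 0.  0. -0.]
```

move_arm(
  commands=[
    [7,0.8,5.5,0,0,0,0],
    [7,1.5,10.5,0.4,0,0,0],
    [7,1.7,12,0.8,0,0,0],
    [7,1.7,12,0.8,0,0,0],
    [7,1.7,12,0.8,0,0,0],
    [7,1.7,12,0.8,0,0,0],
    [7,1.7,12,0.8,0,0,0],
    [7,1.7,12,0.8,0,0,0],
  ],
)

```text
clock: 46.15
tool_pos: [0.5589, 0.3033, 0.045]
orientation: [180.0, 0.0, 170.0]
force: [-0.1, 0.8, -0.1]
opening: 0.0699
```

```bash
python3 - <<'E'
from h import *
W=snap("wrist","w24")
to(.5585,.3060,-.007,-9.9)
E
```

```text
now [0.5589 0.3034 0.045 ] [1.7998e+02 1.0000e-02 1.7005e+02] F [ 0.1  0.2 -0.3] op 0.0701 t 46.2
  shift cm [0.08 0.25 5.2 ] turn [ 0.     0.    -0.001]
```

View pics/w24.png

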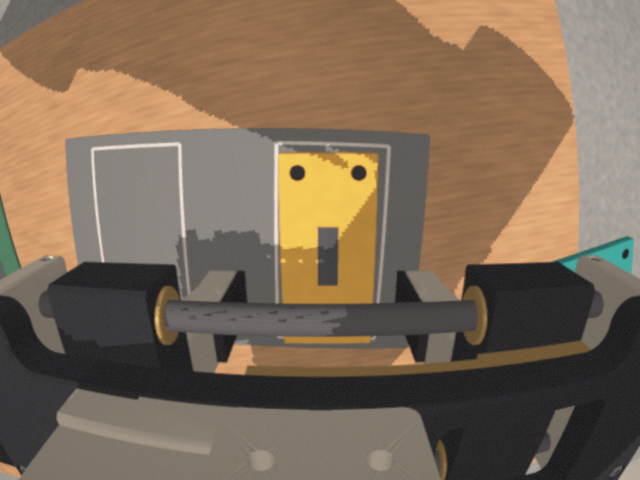

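move_arm(
  commands=[
    [7,0.2,0.35,1.5,0,0,0],
    [7,0.2,0.35,3,0,0,0],
    [7,0.2,0.35,4.7,0,0,0],
    [7,0.2,0.35,5.2,0,0,0],
    [0,0.2,0.35,5.2,0,0,0],
    [0,0.2,0.35,5.2,0,0,0],
    [0,0.2,0.35,5.2,0,0,0],
    [0,0.2,0.35,5.2,0,0,0],
  ],
)

```text
clock: 47.2
tool_pos: [0.5575, 0.3076, -0.0069]
orientation: [180.0, 0.0, 170.1]
force: [0.2, 0.3, -1.8]
opening: 0.055
```

move_arm(
  commands=[
    [0,0,0,0,0,0,0],
    [0,0,0,-0.2,0,0,0],
    [0,0,0,-0.5,0,0,0],
    [0,0,0,-1,0,0,0],
    [0,0,0,-2,0,0,0],
    [0,0,0,-4,0,0,0],
    [0,0,0,-6,0,0,0],
    [0,0,0,-7,0,0,0],
  ],
)

```text
clock: 48.2
tool_pos: [0.558, 0.308, 0.0646]
orientation: [179.9, 0.1, 170.1]
force: [-1.3, 0.6, -1.8]
opening: 0.0555
```

```bash
python3 - <<'E'
from h import *
W=snap("wrist","w25")
to(.5765,-.1390,.062,0.6)
E
```

```text
now [0.5583 0.3083 0.0654] [1.7986e+02 1.2000e-01 1.7009e+02] F [-0.  -0.5 -0.3] op 0.0552 t 48.25
  shift cm [ -9.49 -43.75   0.25] turn [ 0.002  0.002 -0.183]
```

View pics/w25.png

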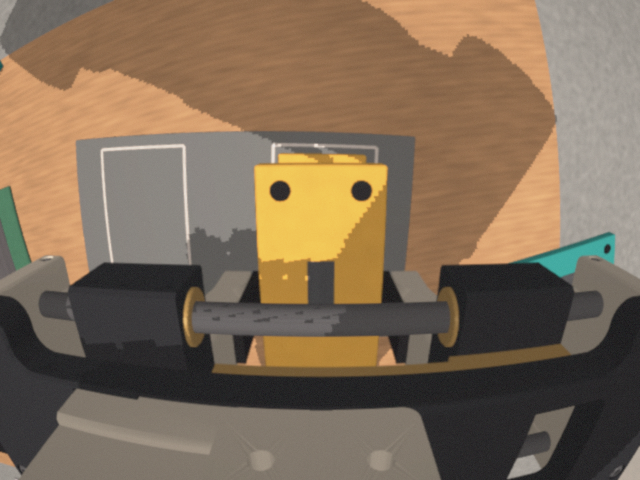

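move_arm(
  commands=[
    [0,-1,-5,0,0,0,-0.05],
    [0,-2.3,-11,0,0,0,-0.15],
    [0,-3.6,-17.2,0,0,0,-0.183],
    [0,-5.0,-23.4,0,0,0,-0.183],
    [0,-6.4,-29.6,0,0,0,-0.183],
    [0,-7.8,-35.8,0,0,0,-0.183],
    [0,-9,-41,0,0,0,-0.183],
    [0,-9.5,-43.8,0,0,0,-0.183],
  ],
)

```text
clock: 49.25
tool_pos: [0.5748, -0.1431, 0.0623]
orientation: [-180.0, -0.0, -179.6]
force: [0.5, 0.5, -1.2]
opening: 0.0556
```

```bash
python3 - <<'E'
from h import *
for i in range(4): W=snap("wrist","w26")
to(.5765,-.1390,.001,0.6)
E
```

```text
now [ 0.575  -0.1408  0.0623] [ 1.7999e+02 -4.0000e-02 -1.7954e+02] F [-0.6  1.5 -3.7] op 0.0553 t 49.45
  shift cm [-0.16  0.18  6.13] turn [ 0.    -0.001 -0.002]
```

View pics/w26.png

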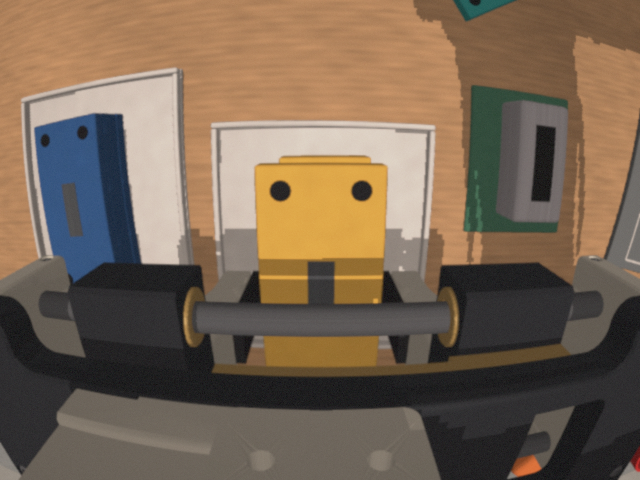

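move_arm(
  commands=[
    [0,-0.15,0.2,0.5,0,0,0],
    [0,-0.15,0.2,2,0,0,0],
    [0,-0.15,0.2,4,0,0,0],
    [0,-0.15,0.2,5.2,0,0,0],
    [0,-0.15,0.2,5.7,0,0,0],
    [0,-0.15,0.2,5.9,0,0,0],
    [0,-0.15,0.2,6.1,0,0,0],
    [0,-0.15,0.2,6.1,0,0,0],
  ],
)

```text
clock: 50.45
tool_pos: [0.5771, -0.1383, 0.0021]
orientation: [180.0, 0.0, -179.4]
force: [0.5, -0.2, -0.9]
opening: 0.0556
```

move_arm(
  commands=[
    [0,0,0,0.1,0,0,0],
    [7,0,0,0.1,0,0,0],
    [7,0,0,0.1,0,0,0],
    [7,0,0,0.1,0,0,0],
    [7,0,0,0.1,0,0,0],
    [7,0,0,-1.5,0,0,0],
    [7,0,0,-3.5,0,0,0],
    [7,0,0,-5,0,0,0],
  ],
)

```text
clock: 51.45
tool_pos: [0.5776, -0.1383, 0.0537]
orientation: [-180.0, 0.1, -179.4]
force: [-0.6, 0.1, -0.3]
opening: 0.0701
```

```bash
python3 - <<'E'
from h import *
W=snap("wrist","w27"); T=snap("top","t27")
for b,c,z in [((200,210,258,290),"yellow",.016)]:
    try: 
        r=plate(T,b,c,z); print(c,r[0].round(4),r[1].round(2),r[2].round(4))
    except AssertionError as e: print(e)
to(.5585,.3060,.045,-9.9)
E
```

```text
yellow [0.5589 0.3069] -10.85 0.0981
now [ 0.5785 -0.1383  0.0543] [-180.      0.23 -179.42] F [-0.3 -0.5  0.5] op 0.0699 t 51.55
  shift cm [ 1.55 44.45  0.92] turn [0.    0.004 0.183]
```

View pics/w27.png

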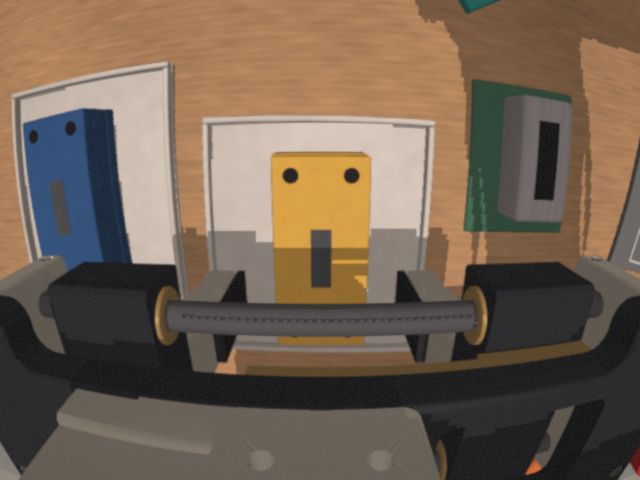

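Good. Last yellow plate: camera (0.559, 0.307), yaw −10.9.

move_arm(
  commands=[
    [7,0.2,5.5,0,0,0,0.1],
    [7,0.5,11.7,0,0,0,0.2],
    [7,0.7,17.9,0,0,0,0.2],
    [7,0.9,24.1,0,0,0,0.2],
    [7,1.1,30.3,0,0,0,0.2],
    [7,1.3,36.5,0,0,0,0.2],
    [7,1.5,42,0,0,0,0.2],
    [7,1.5,44.5,0.5,0,0,0.2],
  ],
)

```text
clock: 52.55
tool_pos: [0.5572, 0.3095, 0.0465]
orientation: [180.0, 0.0, 169.2]
force: [-0.7, -0.4, -0.6]
opening: 0.0704
```

```bash
python3 - <<'E'
from h import *
for i in range(4): W=snap("wrist","w28")
to(.5585,.3070,-.017,-10.9)
E
```

```text
now [0.557  0.306  0.0459] [-1.7992e+02 -6.0000e-02  1.6912e+02] F [-0.4 -0.9 -0.2] op 0.0702 t 52.75
  shift cm [-0.14  0.14  6.29] turn [-0.001 -0.001  0.   ]
```

View pics/w28.png

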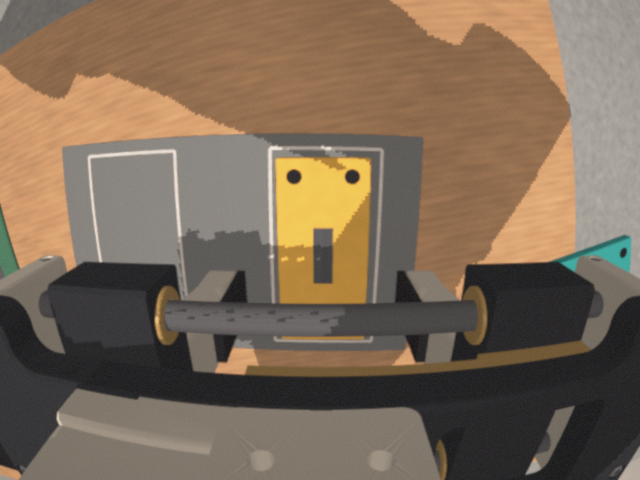

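move_arm(
  commands=[
    [7,-0.1,0.15,1.5,0,0,0],
    [7,-0.1,0.15,4,0,0,0],
    [7,-0.1,0.15,5.7,0,0,0],
    [7,-0.1,0.15,6.3,0,0,0],
    [0,-0.1,0.15,6.3,0,0,0],
    [0,-0.1,0.15,6.3,0,0,0],
    [0,-0.1,0.15,6.3,0,0,0],
    [0,-0.1,0.15,6.3,0,0,0],
  ],
)

```text
clock: 53.75
tool_pos: [0.5592, 0.3082, -0.0156]
orientation: [180.0, 0.0, 169.1]
force: [-0.4, -0.8, 1.7]
opening: 0.0552
```

move_arm(
  commands=[
    [0,0,0,0,0,0,0],
    [0,0,0,-0.2,0,0,0],
    [0,0,0,-0.5,0,0,0],
    [0,0,0,-1.5,0,0,0],
    [0,0,0,-3,0,0,0],
    [0,0,0,-5,0,0,0],
    [0,0,0,-7.5,0,0,0],
    [0,0,0,-9,0,0,0],
  ],
)

```text
clock: 54.75
tool_pos: [0.5595, 0.3084, 0.0762]
orientation: [179.9, 0.1, 169.1]
force: [-0.1, 0.0, -0.7]
opening: 0.0555
```

```bash
python3 - <<'E'
from h import *
to(.577,-.1383,.07,0.6)
E
```

```text
now [0.5595 0.3084 0.0762] [1.7988e+02 9.0000e-02 1.6911e+02] F [-0.1  0.  -0.7] op 0.0555 t 54.75
  shift cm [-10.16 -43.53   0.54] turn [ 0.002  0.002 -0.2  ]
```

move_arm(
  commands=[
    [0,-1,-5,0,0,0,-0.05],
    [0,-2.4,-11,0,0,0,-0.15],
    [0,-3.8,-17.2,0,0,0,-0.2],
    [0,-5.3,-23.4,0,0,0,-0.2],
    [0,-6.8,-29.6,0,0,0,-0.2],
    [0,-8.3,-35.8,0,0,0,-0.2],
    [0,-9.5,-41,0,0,0,-0.2],
    [0,-10.1,-43.5,0,0,0,-0.2],
  ],
)

```text
clock: 55.75
tool_pos: [0.5753, -0.1413, 0.0741]
orientation: [-180.0, 0.0, -179.6]
force: [0.2, 1.5, -2.2]
opening: 0.0551
```

```bash
python3 - <<'E'
from h import *
for i in range(4): W=snap("wrist","w29")
to(.577,-.1383,.012,0.6)
E
```

```text
now [ 0.5756 -0.1388  0.0739] [ 179.99    0.   -179.52] F [ 0.4  0.7 -1.7] op 0.0551 t 55.95
  shift cm [-0.14  0.05  6.19] turn [ 0.     0.    -0.002]
```

View pics/w29.png

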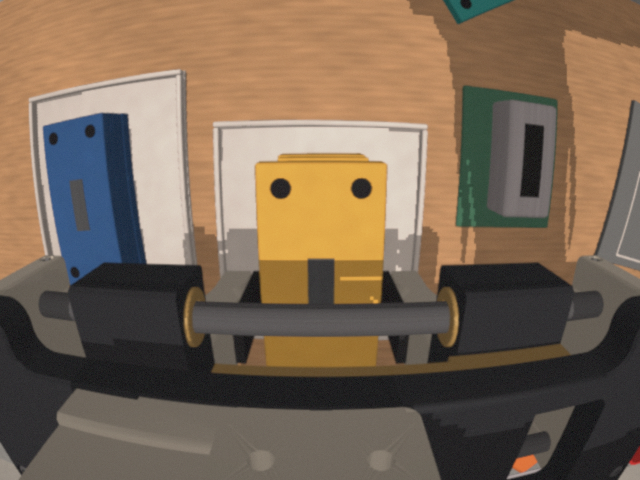

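move_arm(
  commands=[
    [0,-0.15,0.1,0.5,0,0,0],
    [0,-0.15,0.1,2,0,0,0],
    [0,-0.15,0.1,4,0,0,0],
    [0,-0.15,0.1,5.2,0,0,0],
    [0,-0.15,0.1,5.7,0,0,0],
    [0,-0.15,0.1,5.9,0,0,0],
    [0,-0.15,0.1,6.1,0,0,0],
    [0,-0.15,0.1,6.1,0,0,0],
  ],
)

```text
clock: 56.95
tool_pos: [0.5775, -0.1374, 0.0131]
orientation: [180.0, 0.0, -179.4]
force: [-0.2, 1.1, -1.6]
opening: 0.055
```

move_arm(
  commands=[
    [0,0,0,0.1,0,0,0],
    [7,0,0,0.1,0,0,0],
    [7,0,0,0.1,0,0,0],
    [7,0,0,0.1,0,0,0],
    [7,0,0,0.1,0,0,0],
    [7,0,0,-1.5,0,0,0],
    [7,0,0,-3.5,0,0,0],
    [7,0,0,-6,0,0,0],
  ],
)

```text
clock: 57.95
tool_pos: [0.5772, -0.1375, 0.0742]
orientation: [-180.0, -0.0, -179.4]
force: [-0.3, 0.6, 0.1]
opening: 0.0699
```

```bash
python3 - <<'E'
from h import *
W=snap("wrist","w30"); T=snap("top","t30"); S=snap("scene","s30")
b,c=strip(T,(372,255,396,295)); P=np.array([onz(T,q,.034)[:2] for q in b]); print(c,P.round(4).tolist(),P.mean(0))
cv2.imwrite("pics/s30c.png",cv2.resize(cv2.imread("pics/s30.png")[100:260,140:360],None,fx=3.5,fy=3.5))
to(.515,.003,.05,0)
E
```

```text
[372.375 292.   ] [[0.4823, 0.0247], [0.4823, 0.0218], [0.4731, 0.022], [0.4731, 0.0249]] [0.47770867 0.02335718]
now [ 0.5787 -0.1374  0.0753] [ 180.      0.23 -179.42] F [ 0.2 -0.3 -0.2] op 0.07 t 58.1
  shift cm [ 6.24 14.1   2.51] turn [0.    0.004 0.01 ]
```

View pics/s30c.png

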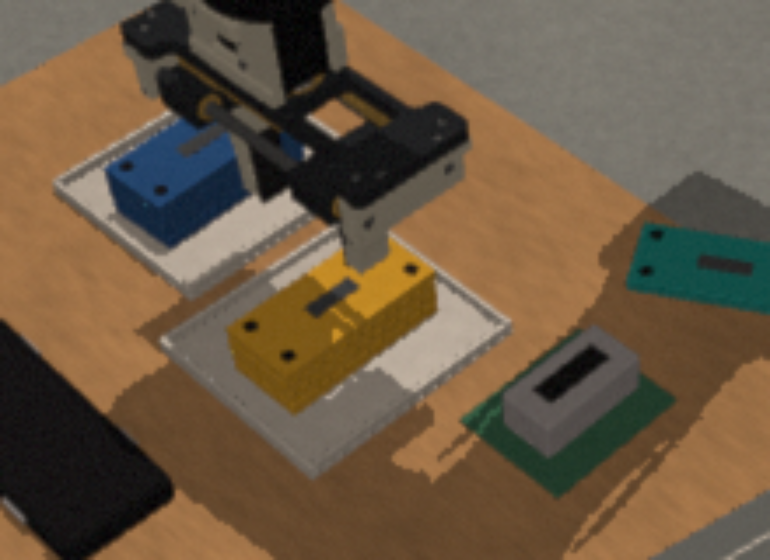

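View pics/t30.png

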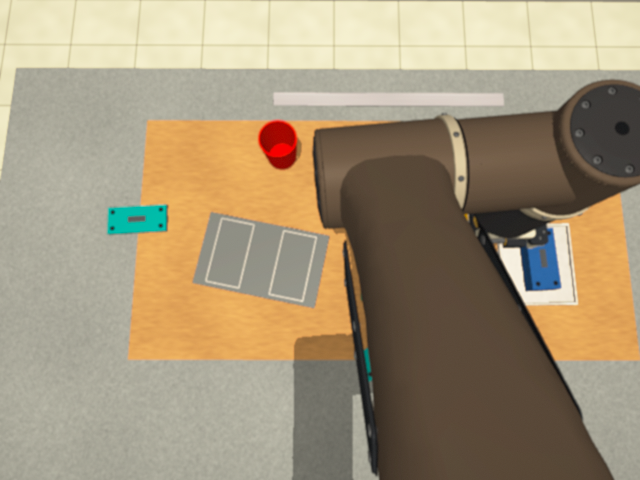

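Piles of four, squared; board empty. The weight is still on the mat. Fetching it.

move_arm(
  commands=[
    [7,2,4.5,0,0,0,0],
    [7,4.5,10,0.5,0,0,0],
    [7,6,13.6,1.5,0,0,0],
    [7,6.2,14.1,2.5,0,0,0.01],
    [7,6.2,14.1,2.5,0,0,0.01],
    [7,6.2,14.1,2.5,0,0,0.01],
    [7,6.2,14.1,2.5,0,0,0.01],
    [7,6.2,14.1,2.5,0,0,0.01],
  ],
)

```text
clock: 59.1
tool_pos: [0.5142, 0.0024, 0.0479]
orientation: [180.0, 0.0, 179.9]
force: [0.6, 0.1, 0.4]
opening: 0.0705
```

```bash
python3 - <<'E'
from h import *
W=snap("wrist","w31")
for q in [(.555,.023),(.555,-.017),(.475,.023),(.475,-.017)]: print(fish(W,(*q,.034)).round(1))
to(.515,.003,-.014,0)
E
```

```text
[351.4 319. ]
[286.3 319.1]
[354.9 188.6]
[282.  188.8]
now [0.5141 0.0025 0.0479] [1.8000e+02 1.0000e-02 1.7994e+02] F [0.  0.4 0. ] op 0.07 t 59.15
  shift cm [-0.09  0.05  6.19] turn [ 0.     0.    -0.001]
```

View pics/w31.png

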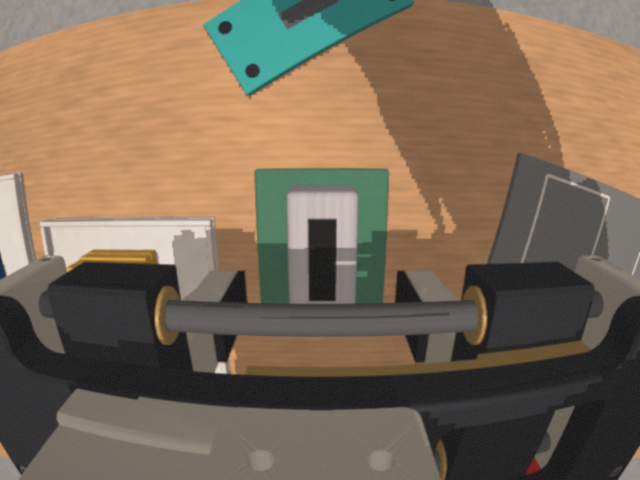

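move_arm(
  commands=[
    [7,0,0,1.5,0,0,0],
    [7,0,0,4,0,0,0],
    [7,0,0,5.7,0,0,0],
    [7,0,0,6.2,0,0,0],
    [0,0,0,6.2,0,0,0],
    [0,0,0,6.2,0,0,0],
    [0,0,0,6.2,0,0,0],
    [0,0,0,6.2,0,0,0],
  ],
)

```text
clock: 60.15
tool_pos: [0.5142, 0.0031, -0.0137]
orientation: [180.0, 0.1, 180.0]
force: [0.2, 0.7, 2.6]
opening: 0.0397
```

move_arm(
  commands=[
    [0,0,0,0,0,0,0],
    [0,0,0,0,0,0,0],
    [0,0,0,-0.3,0,0,0],
    [0,0,0,-1,0,0,0],
    [0,0,0,-2.5,0,0,0],
    [0,0,0,-5,0,0,0],
    [0,0,0,-8,0,0,0],
    [0,0,0,-9.5,0,0,0],
  ],
)

```text
clock: 61.15
tool_pos: [0.5147, 0.0032, 0.083]
orientation: [179.9, 0.2, 180.0]
force: [0.1, 0.4, -6.2]
opening: 0.0397
```

```bash
python3 - <<'E'
from h import *
to(.5445,-.3075,.085,3.0)
E
```

```text
now [0.5147 0.0032 0.083 ] [1.7994e+02 1.5000e-01 1.7999e+02] F [ 0.1  0.4 -6.2] op 0.0397 t 61.15
  shift cm [ -2.99 -31.07  -0.22] turn [ 0.001  0.003 -0.053]
```

move_arm(
  commands=[
    [0,-0.5,-4,0,0,0,-0.03],
    [0,-1,-9,0,0,0,-0.053],
    [0,-1.5,-15,0,0,0,-0.053],
    [0,-2,-21,0,0,0,-0.053],
    [0,-2.5,-26,0,0,0,-0.053],
    [0,-2.7,-30,0,0,0,-0.053],
    [0,-2.8,-31.1,0,0,0,-0.053],
    [0,-2.8,-31.1,0,0,0,-0.053],
  ],
)

```text
clock: 62.15
tool_pos: [0.5411, -0.3084, 0.0801]
orientation: [180.0, -0.1, -177.1]
force: [0.1, 0.7, -5.7]
opening: 0.0394
```

```bash
python3 - <<'E'
from h import *
W=snap("wrist","w32")
to(.5435,-.3075,.027,3.0)
E
```

```text
now [ 0.5413 -0.3077  0.0803] [ 1.7996e+02 -5.0000e-02 -1.7702e+02] F [ 0.9 -0.2 -6.6] op 0.0398 t 62.2
  shift cm [-0.23  0.    5.33] turn [ 0.001 -0.001 -0.   ]
```

View pics/w32.png

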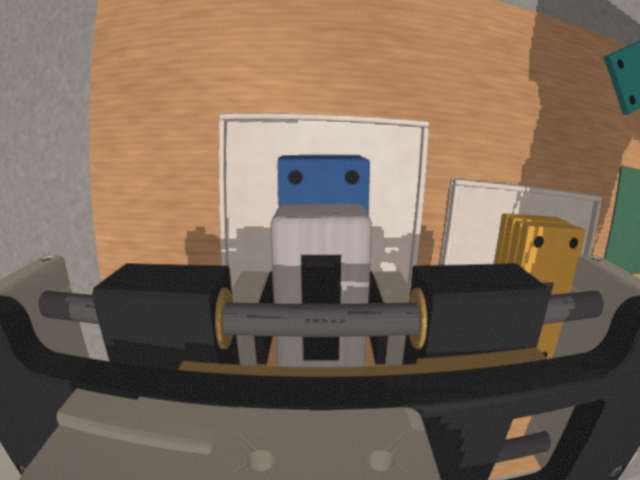

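Weight (u 322) is centred over the blue pile (u 324). Lowering gently.

move_arm(
  commands=[
    [0,0,0,1,0,0,0],
    [0,0,0,2.5,0,0,0],
    [0,0,0,4,0,0,0],
    [0,0,0,4.7,0,0,0],
    [0,0,0,5.0,0,0,0],
    [0,0,0,5.2,0,0,0],
    [0,0,0,5.3,0,0,0],
    [0,0,0,5.3,0,0,0],
  ],
)

```text
clock: 63.2
tool_pos: [0.542, -0.3081, 0.028]
orientation: [-180.0, 0.0, -177.0]
force: [-0.1, 0.5, -7.2]
opening: 0.0398
```

move_arm(
  commands=[
    [0,0,0,0.1,0,0,0],
    [0,0,0,0.2,0,0,0],
    [0,0,0,0.2,0,0,0],
    [7,0,0,0.2,0,0,0],
    [7,0,0,0.2,0,0,0],
    [7,0,0,0.2,0,0,0],
    [7,0,0,0.2,0,0,0],
    [7,0,0,0.2,0,0,0],
  ],
)

```text
clock: 64.2
tool_pos: [0.5419, -0.3081, 0.0258]
orientation: [-180.0, 0.0, -177.0]
force: [-0.3, -0.0, 0.5]
opening: 0.0699
```

move_arm(
  commands=[
    [7,0,0,-2,0,0,0],
    [7,0,0,-6,0,0,0],
    [7,0,0,-12,0,0,0],
    [7,0,0,-16,0,0,0],
    [7,0,0,-16,0,0,0],
    [7,0,0,-16,0,0,0],
    [7,0,0,-16,0,0,0],
    [7,0,0,-16,0,0,0],
  ],
)

```text
clock: 65.2
tool_pos: [0.5414, -0.3079, 0.1846]
orientation: [180.0, -0.1, -177.0]
force: [1.3, 0.2, -0.4]
opening: 0.07
```

```bash
python3 - <<'E'
from h import *
W=snap("wrist","w33")
to(.5,0.1,.19,0)
E
```

```text
now [ 0.5415 -0.308   0.1848] [ 1.7997e+02 -9.0000e-02 -1.7698e+02] F [-0.3 -0.4  1. ] op 0.0704 t 65.25
  shift cm [ 1.99 40.96 -0.5 ] turn [ 0.    -0.002  0.053]
```

View pics/w33.png

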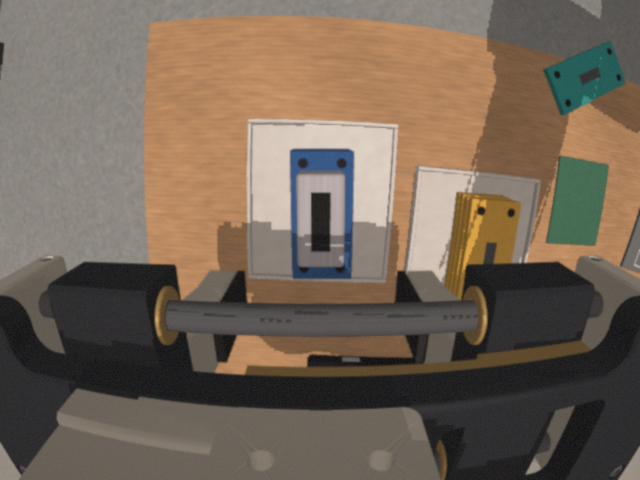

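The weight sits centred and square on the blue pile. I'll move clear for a last check by the top camera.

move_arm(
  commands=[
    [7,0.2,5,0,0,0,0],
    [7,0.4,11,0,0,0,0],
    [7,0.6,17,0,0,0,0],
    [7,1,23,0,0,0,0],
    [7,1.2,29,0,0,0,0],
    [7,1.5,35,0,0,0,0],
    [7,1.8,41,0,0,0,0],
    [7,2,45,0,0,0,0],
  ],
)

```text
clock: 66.25
tool_pos: [0.4976, 0.1427, 0.1857]
orientation: [180.0, 0.0, -176.9]
force: [0.9, -0.3, -0.7]
opening: 0.0699
```

```bash
python3 - <<'E'
from h import *
for i in range(4): T=snap("top","t34")
S=snap("scene","s34")
for b,c,z in [((425,200,485,285),"yellow",.044),((512,220,570,300),"blue",.044)]:
    try: r=plate(T,b,c,z); print(c,r[0].round(4),r[1].round(2),r[2].round(4))
    except AssertionError as e: print(e)
b,c=strip(T,(535,240,558,275)); print("weight",onz(T,c,.074).round(4))
print(sensors.get_obs()["tool_pos"])
E
```

```text
yellow [ 0.577  -0.1382] 0.58 0.0978
blue [ 0.5437 -0.3074] 2.9 0.098
weight [ 0.541  -0.3089  0.074 ]
[0.49790232 0.14009527 0.18544489]
```

View pics/t34.png

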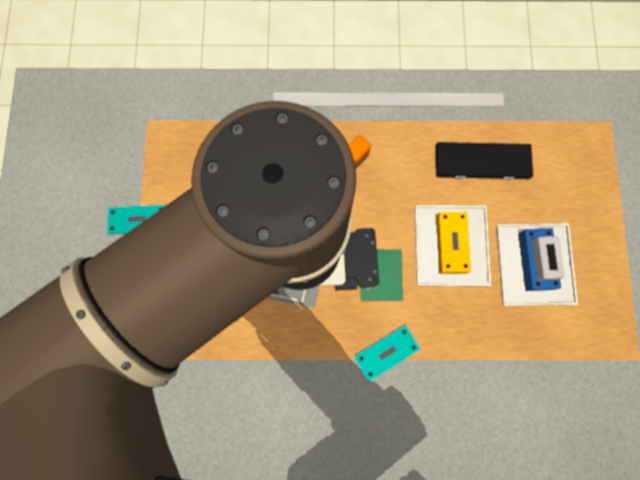

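View pics/s34.png

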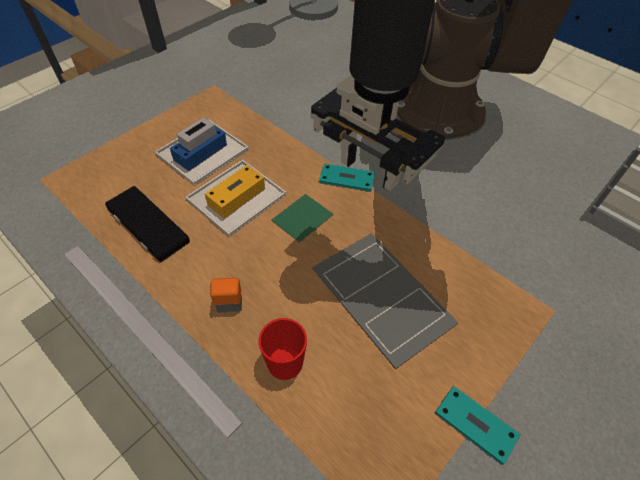

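```bash
python3 -c "
from plant import job
print(job.close_job())"
```

```text
the job is handed in; nothing more can be done
None
```

The job is done and handed in at about 66 s. I set the weight on the mat, filed three blue and three yellow plates one at a time, and put the weight back on the blue pile in tray_a.

**Last checks**
- **Piles:** the top-camera check puts each pile's top plate within about 2 mm and 0.2° of where its bottom plate lay.
- **Weight:** its centre is about 4 mm from my estimate of the tray centre.
- **Scene:** the board is empty. The stamp, case, cup and turquoise plates look undisturbed.

**What went wrong or disagreed**
- **Missed grips:** the first three grips on the weight failed. The first lifted before the fingers had shut. All three were also too high, because the fingertips sat about 26 mm above the reported TCP height. I found that offset by gently touching the weight's top and corrected for it afterwards.
- **Camera and arm:** the top camera and the arm disagreed by 1–3 mm sideways, so I aligned by the wrist view. The scene camera read heights about 4 mm low.

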